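# Put the two duck eggs away in the egg tray

### The arm

A 6-joint arm with a two-finger parallel gripper is mounted at the origin on the work surface. World frame = base frame: x ahead of the robot, y to its left, z up, the work surface at z = 0. Lengths are in mm, angles in rad, forces in N, time in s.
With the tool pointing down it reaches from about 325 to 900 mm from the base axis. Payload 3.5 kg.
Tool frame: the origin (TCP) lies midway between the tips of the shut fingers; the grasp point (between the pads) lies 19 mm behind it; x points along the fingers, y is the direction in which the jaws open and shut, and the axes are right-handed (so a half turn about x gives the same grasp; the last joint's range is limited). The gripper opens to 85 mm and grips with 20 to 120 N. Pads are 22 mm wide; open, the fingers measure 114 mm over their backs; the gripper's body (76 mm by 85 mm) begins 54 mm behind the grasp point. The pads swing forward as they close: fully open they stand 13 mm farther back than shut.
Start: joints at [1.169, 0.276, -0.026, 1.268, 0, 1.467], TCP at [183.99, 597.302, 231.313] pointing down, gripper open.
Joint ranges: [-3.12, 3.12], [-0.85, 1.88], [-1.08, 1.24], [-1.95, 2.15], [-1.57, 1.53], [-3.14, 3.14]. Speed limits (rad/s): [2.57, 2.57, 3.14, 3.14, 3.14, 3.14].

### API

Orientations are given as a 3x3 rotation matrix whose columns are the frame's x, y, z axes.
In Python, from plant import * gives the robot as it stands.
- The arm moves only by the tool step_arm, never from a script. Its arguments are lists of equal length, an entry for each row: "xyz": the shift along the tool's x, y, z in units of 50 cm (1.0 is 50 cm), a list of three; "rotation": the turn, a rotation vector about the tool's x, y, z in units of 360 degrees (1.0 is 360 degrees), a list of three. In form: {"xyz": [[dx, dy, dz], ...], "rotation": [[ax, ay, az], ...]}. A call has 1 to 5 rows; each row is the pose to reach, as a shift and turn from the pose measured when the call began, along the tool's axes at that moment, turning the shorter way round; what a row does not reach only later rows make up. A row lasts 1/12 s, in which the tool goes at most 41.7 mm and 7.16 degrees, less where a joint would pass 70% of its speed; a pose out of reach is approached as far as the arm can. A call with a number of a shift or a turn outside -1 to 1 is refused whole. A call with a gripper value outside its range is refused whole. "fingers" is the opening, from -1 (shut) to 1 (fully open), set as the call begins (left out, the last holds). The fingers move at their own pace and stop on an object; "newtons" is the grip in N (left out, the last holds). Time passes only in rows, so rows that repeat a pose let the fingers close. It gives the time, the measured TCP pose, the force and the opening at its end, in the units of the state.
- get_obs(): the state, without advancing time (a new reading comes with each control period).
- grab_frame(name): name is "scene" or "side" or "wrist"; returns the picture (480x640x3 uint8, red, green, blue); there is no depth.
- camera_info(name): a dict with "mtx" (3x3 intrinsics, pixels), "k1" (the pictures are not rectified: a ray, as slopes to the right and down, at radius r is drawn at 1 + k1 r^2 times it, then the intrinsics apply), "R" (3x3) and "t" (3): a world point X has camera coordinates R X + t; the wrist camera has in their place "mount" (4x4, takes a point from camera to tool coordinates, whose origin is the TCP and whose axes are the tool frame's). Camera axes: x right, y down, z forward; pixel columns grow to the right and rows downward; lengths in mm; the calibration is good to about 2 mm. A picture is of the moment at which its call begins: read the wrist's pose just before it. camera_info takes no time and is no camera call.
- close_job(): hands the job in, once; it reports no verdict.
The state is a dict: "time": time; "joint_positions": joint angles; "qvel": joint speeds; "joint_efforts": joint torques, N m; "tcp_pos": TCP position; "tool_rot": TCP orientation; "contact_force": force on the tool from outside, world axes, zero at the start; "ft_torque": the same for the moment, N m; "finger_gap": finger opening in mm.
Only numpy, scipy, OpenCV 4.12 (cv2) and the standard library are available. Lean on these libraries where they do the work, as an engineer would, in place of code of your own. Each camera call takes 0.05 s, during which the arm holds its last target.

### The job

Take the two duck eggs out of the egg cups on the turntable and set them gently, pointed end down, into the two empty pockets of the wooden egg tray, one in each. They are fragile: hold them lightly, do not drop them or press them into the tray. Leave the eggs already in the tray, and the cups, bowl, jar and fork, where they stand.

Things in the scene. Friction and masses are not known exactly. Their poses are not given: they have to be found in the camera images.
- egg_a_center (a point): A whole duck egg, pale shell, 70 mm tall, about 90 g, standing pointed end down; one of the two to be moved; it starts in an egg cup on the turntable. The point is on its long axis, half-way up (35 mm above the pointed tip); its z axis runs to the blunt end. It is widest, 50 mm across and round, 10 mm above this point; below that it tapers to 34 mm across at 17 mm above the tip. All four eggs look alike.
- egg_b_center (a point): A whole duck egg, pale shell, 70 mm tall, about 90 g, standing pointed end down; one of the two to be moved; it starts in an egg cup on the turntable. The point is on its long axis, half-way up (35 mm above the pointed tip); its z axis runs to the blunt end. It is widest, 50 mm across and round, 10 mm above this point; below that it tapers to 34 mm across at 17 mm above the tip. All four eggs look alike.
- egg_c_center (a point): A whole duck egg, pale shell, 70 mm tall, about 90 g, standing pointed end down; already in the tray, to be left there. The point is on its long axis, half-way up (35 mm above the pointed tip); its z axis runs to the blunt end. It is widest, 50 mm across and round, 10 mm above this point; below that it tapers to 34 mm across at 17 mm above the tip. All four eggs look alike.
- egg_d_center (a point): A whole duck egg, pale shell, 70 mm tall, about 90 g, standing pointed end down; already in the tray, to be left there. The point is on its long axis, half-way up (35 mm above the pointed tip); its z axis runs to the blunt end. It is widest, 50 mm across and round, 10 mm above this point; below that it tapers to 34 mm across at 17 mm above the tip. All four eggs look alike.
- egg_a: The same egg as egg_a_center; origin at its pointed tip, z towards the blunt end.
- egg_b: The same egg as egg_b_center; origin at its pointed tip, z towards the blunt end.
- tray: Square light-wood egg tray, 160 x 160 mm, 30 mm thick, fixed on the slab, any yaw. Origin: centre of its underside. Four pockets in a 2 by 2 square, centres at x, y = +-38 mm (76 mm apart). The two pockets on its -x side hold eggs, the two on its +x side are empty.
- pocket_0 (a point): Pocket of the egg tray: round, 45 mm across with a 3 mm chamfer, 20 mm deep, flat floor. The point is at the centre of the pocket's floor, 10 mm above the slab. A seated egg's half-way point stands 35 mm above it; the egg may lean a few degrees. Empty at the start; tray x +38, y +38 mm.
- pocket_1 (a point): Pocket of the egg tray: round, 45 mm across with a 3 mm chamfer, 20 mm deep, flat floor. The point is at the centre of the pocket's floor, 10 mm above the slab. A seated egg's half-way point stands 35 mm above it; the egg may lean a few degrees. Empty at the start; tray x +38, y -38 mm.
- susan: Dark wood turntable, 310 mm across, top 35 mm above the slab; foot fixed, disc turns stiffly if pushed (0.3 N m). Origin: centre of its underside. Carries the two egg cups on its -x side, the bowl and the jar on its +x side. It and the tray are either way round: one left, one right. A red scoop and two stacked tins stand beyond, at the back of the slab, out of the way.
- cup_a: White ceramic egg cup on a foot, loose on the turntable, 44 mm tall, rim 49 mm across, holding one egg. Origin: centre of its underside; it stands on the turntable. The egg's tip rests 24 mm above the origin; the rim hides the egg's lowest 20 mm, with 2 to 3 mm of play all round. The two cups stand about 100 mm apart (85 at least).
- cup_b: White ceramic egg cup on a foot, loose on the turntable, 44 mm tall, rim 49 mm across, holding one egg. Origin: centre of its underside; it stands on the turntable. The egg's tip rests 24 mm above the origin; the rim hides the egg's lowest 20 mm, with 2 to 3 mm of play all round. The two cups stand about 100 mm apart (85 at least).
- bowl: Blue ceramic bowl on the turntable, 104 mm across, 50 mm tall, empty; leave it. Origin: centre of its underside.
- jar: Glass jar with a steel flip-top lid on the turntable, 74 mm across, 96 mm tall; leave it. Origin: centre of its underside.
- fork: Steel fork lying flat between turntable and tray, 190 mm long, 24 mm wide, 5 mm thick; leave it. Origin: near its middle, x towards the tines.
There are look-alikes about, which are no part of the job. Leave any blue look-alike of the egg_b alone. What is shaped like the egg_a but blue is not meant.

How it is judged (in metres and radians):
At the end, for the whole second after the job is handed in: Each moved egg stands in its own formerly empty pocket: half-way point within 14 mm sideways of the pocket's centre and under 40 mm above its floor, blunt end up, leaning under 0.4 rad, at rest (under 0.03 m/s). The eggs already in the tray are within 15 mm of where they were (((horizontal distance between egg_a_center and pocket_0 below 0.014 m and z of egg_a_center in the frame of pocket_0 below 0.04 m) or (horizontal distance between egg_a_center and pocket_1 below 0.014 m and z of egg_a_center in the frame of pocket_1 below 0.04 m)) and angle between each of egg_a_center, egg_b_center's own z axis and vertical below 0.4 rad and linear speed of each of egg_a, egg_b below 0.03 m/s and ((horizontal distance between egg_b_center and pocket_0 below 0.014 m and z of egg_b_center in the frame of pocket_0 below 0.04 m) or (horizontal distance between egg_b_center and pocket_1 below 0.014 m and z of egg_b_center in the frame of pocket_1 below 0.04 m)) and distance of each of egg_c_center, egg_d_center from where it was at the start of the episode below 0.015 m); the robot touches nothing.
It fails at once if a duck egg is let fall freely from more than about 10 mm ((contact force between egg_a and anything else below 0.01 N and linear speed of egg_a above 0.45 m/s) or (contact force between egg_b and anything else below 0.01 N and linear speed of egg_b above 0.45 m/s)).
It fails at once if a duck egg is pressed or knocked against the tray with more than 40 N (contact force between any of egg_a, egg_b and tray above 40 N).
It fails at once if a duck egg is squeezed with more than 60 N on each side (contact force between any of egg_a, egg_b and the fingers above 120 N).
It fails at once if an egg already in the tray is shifted by more than 20 mm (distance of any of egg_c_center, egg_d_center from where it was at the start of the episode above 0.02 m).
It fails at once if a bystander (bowl, jar, fork, egg cups) is moved by more than 40 mm (distance of any of bowl, jar, fork, cup_a, cup_b from where it was at the start of the episode above 0.04 m).
It also fails if it takes over 66 s, if anything falls off the work surface, if the arm or the gripper's body presses on something with over 40 N, if the wrist force passes 120 N, or if a joint passes its speed limit or range.

## Working session

There is one attempt and no reset: what is moved stays moved. The work goes in short steps, Python scripts to look and compute and a tool call to move; the robot and the scene stay as the last step left them, time stands still between calls to the robot, and variables do not carry over. Pictures are saved under pics/ and viewed, and the job is handed in when it is done.

Besides the shell and the picture viewer there is one more tool, called after "Emit:" as name(argument=value, ...) on one line, values as JSON. step_arm: Moves the arm, as the interface text tells. Shifts and turns lie within -1 to 1; 1 stands for 50 cm of shift or 360 degrees of turn. Its arguments: {"type":"object","properties":{"xyz":{"type":"array","items":{"type":"array","items":{"type":"number","minimum":-1,"maximum":1}}},"rotation":{"type":"array","items":{"type":"array","items":{"type":"number","minimum":-1,"maximum":1}}},"fingers":{"type":"number"},"newtons":{"type":"number"}},"required":["xyz","rotation"]}

```bash
ls; mkdir -p pics; python3 - <<'E'
from plant import *
import cv2
o=get_obs(); print(o)
for n in ["scene","side","wrist"]:
    cv2.imwrite(f"pics/{n}0.png",cv2.cvtColor(grab_frame(n),cv2.COLOR_RGB2BGR)); print(n,camera_info(n))
E
```

```text
pics
{'time': 0.0, 'joint_positions': array([ 1.16859366e+00,  2.77148415e-01, -2.79140164e-02,  1.26798787e+00,
        3.20906327e-05,  1.46741564e+00]), 'qvel': array([ 0.00030401, -0.00054167,  0.0002138 , -0.0003554 , -0.00045336,
       -0.00091835]), 'joint_efforts': array([-1.21864163e-03, -4.45511699e+01,  2.95202869e+01,  1.64198148e-02,
       -1.30264734e-04,  8.02374018e-06]), 'tcp_pos': array([183.67541691, 596.57662501, 230.13451486]), 'tool_rot': array([[-9.11839496e-04,  2.94393616e-01,  9.55683822e-01],
       [-2.06154768e-03,  9.55681635e-01, -2.94394910e-01],
       [-9.99997459e-01, -2.23862867e-03, -2.64521785e-04]]), 'contact_force': array([-0.55774488, -1.16963286, -0.05750866]), 'ft_torque': array([-0.01947014,  0.05027632,  0.00471016]), 'finger_gap': 85.40360582047131}
scene {'mtx': array([[535.01276618,   0.        , 319.99429493],
       [  0.        , 535.01276618, 237.79272979],
       [  0.        ,   0.        ,   1.        ]]), 'k1': -0.07287035877577885, 'R': array([[-0.75287239,  0.65801883, -0.01394207],
       [ 0.4451555 ,  0.49349322, -0.74719
[... 369 characters left out ...]
  [-0.24603268, -0.56603684, -0.78681015],
       [ 0.32443294,  0.71684475, -0.61715223]]), 't': array([-481.72372135,  248.72341226, 1171.92199877])}
wrist {'mtx': array([[390.83127299,   0.        , 323.78220018],
       [  0.        , 390.83127299, 239.14644288],
       [  0.        ,   0.        ,   1.        ]]), 'k1': -0.049857697511531705, 'mount': array([[-8.29762334e-04, -3.25407204e-01,  9.45573616e-01,
        -1.42080876e+02],
       [ 9.99999645e-01, -4.07142525e-04,  7.37409459e-04,
         4.37856606e-01],
       [ 1.45024879e-04,  9.45573892e-01,  3.25407427e-01,
        -8.27533024e+01],
       [ 0.00000000e+00,  0.00000000e+00,  0.00000000e+00,
         1.00000000e+00]])}
```

View pics/scene0.png

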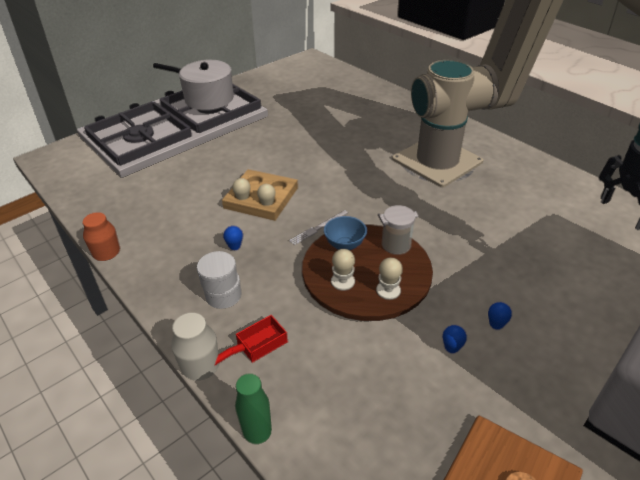

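View pics/side0.png

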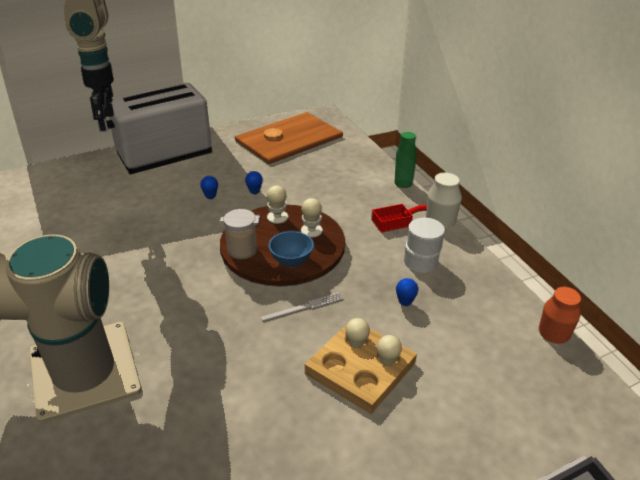

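View pics/wrist0.png

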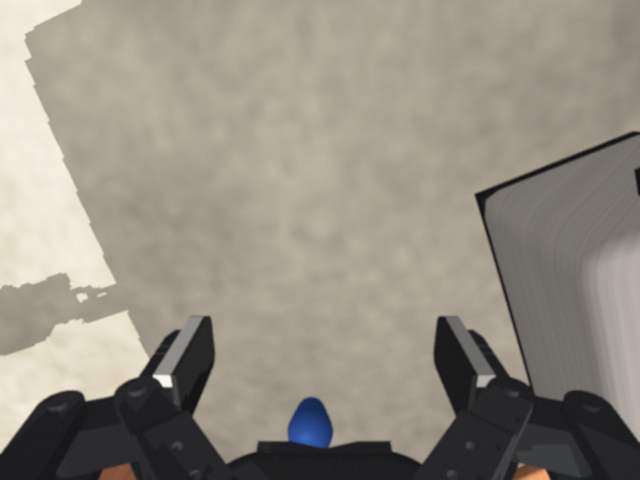

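The two eggs to move are the pale ones in white cups at scene (343,262) and (390,270), side (277,196) and (312,210). The tray eggs at scene (241,188) and (267,194) stay. The blue ones at scene (232,237), (455,338) and (499,315) are decoys. I'll confirm this in a crop and triangulate.

```bash
cat > h.py <<'E'
import numpy as np, cv2
from plant import *
def pix2ray(n,uv,pose=None):
    c=camera_info(n); K=c["mtx"]; 
    d=np.array([[c["k1"],0,0,0]],float)
    p=cv2.undistortPoints(np.array(uv,float).reshape(-1,1,2),K,d).reshape(-1,2)
    r=np.c_[p,np.ones(len(p))]
    if n=="wrist":
        M=np.array(c["mount"]); R,t=pose
        o=R@M[:3,3]+t; w=r@(R@M[:3,:3]).T
    else:
        R=np.array(c["R"]); o=-R.T@c["t"]; w=r@R
    return o,w/np.linalg.norm(w,axis=1)[:,None]
def plane(n,uv,z,pose=None):
    o,w=pix2ray(n,uv,pose); return o+w*((z-o[2])/w[:,2])[:,None]
def tri(rays):
    A=np.zeros((3,3));b=np.zeros(3)
    for o,d in rays:
        P=np.eye(3)-np.outer(d,d);A+=P;b+=P@o
    x=np.linalg.solve(A,b); return x,[np.linalg.norm((np.eye(3)-np.outer(d,d))@(x-o)) for o,d in rays]
def proj(n,X):
    c=camera_info(n); R=np.array(c["R"]);X=np.array(X,float).reshape(-1,3)
    return cv2.projectPoints(X,cv2.Rodrigues(R)[0],np.array(c["t"],float),c["mtx"],np.array([c["k1"],0,0,0.]))[0].reshape(-1,2)
def save(im,name): cv2.imwrite("pics/"+name,cv2.cvtColor(im,cv2.COLOR_RGB2BGR))
E
python3 - <<'E'
import cv2,numpy as np
a=cv2.imread("pics/scene0.png")[215:315,290:440]; b=cv2.imread("pics/side0.png")[170:270,210:360]
c=cv2.imread("pics/scene0.png")[155:225,210:310]; d=cv2.imread("pics/side0.png")[310:415,300:425]
f=lambda x:cv2.resize(x,(400,290),interpolation=cv2.INTER_CUBIC)
cv2.imwrite("pics/crop1.png",np.vstack([np.hstack([f(a),f(b)]),np.hstack([f(c),f(d)])]))
for n in ["scene0","side0"]:
    im=cv2.imread(f"pics/{n}.png"); h=cv2.cvtColor(im,cv2.COLOR_BGR2HSV)
    for p in ([(343,258),(343,282),(390,270),(241,188)] if n=="scene0" else [(277,195),(278,216),(312,210),(357,330)]): print(n,p,h[p[1],p[0]])
E
```

```text
scene0 (343, 258) [ 21  60 205]
scene0 (343, 282) [ 19  31 139]
scene0 (390, 270) [ 21  60 184]
scene0 (241, 188) [ 20  61 184]
side0 (277, 195) [ 22  77 162]
side0 (278, 216) [ 27  49 110]
side0 (312, 210) [ 23  84 145]
side0 (357, 330) [ 23  74 187]
```

View pics/crop1.png

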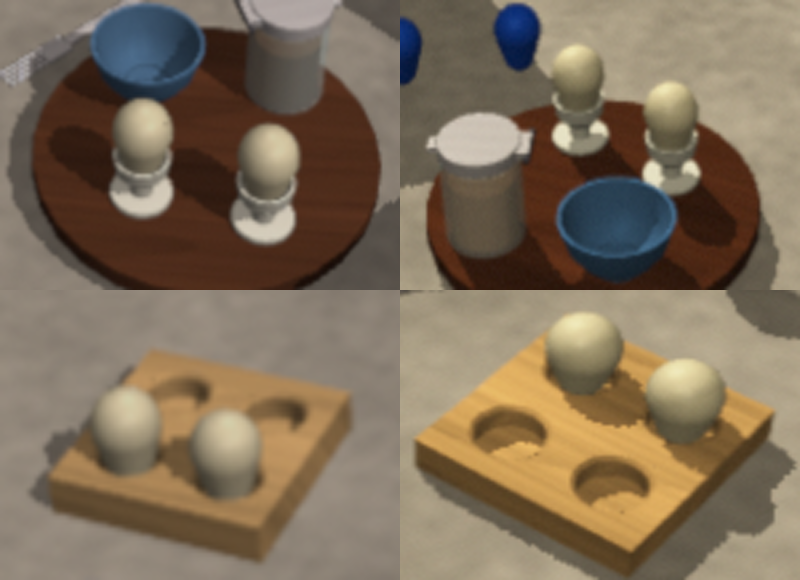

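The crop confirms it: two pale eggs in white-footed cups, at scene (343,262) and (390,270). The two empty pockets are on the robot side of the tray. Next I measure them.

```bash
cat > m.py <<'E'
from h import *
from scipy.optimize import least_squares
def eggcirc(im,c,r=16):
    h=cv2.cvtColor(im,cv2.COLOR_BGR2HSV)
    x0,y0=c; m=((h[...,0]>=15)&(h[...,0]<=32)&(h[...,1]>35)&(h[...,2]>60)).astype(np.uint8)
    m[h[...,1]>130]=0
    return m
E
python3 - <<'E'
from m import *
out=[]
for n,pts in [("scene",[(343,262),(390,270),(241,188),(267,194)]),("side",[(277,195),(312,210),(357,332),(389,348)])]:
    im=cv2.imread(f"pics/{n}0.png"); r=[]
    for c in pts:
        x,y=c; w=26; cr=im[y-w:y+w,x-w:x+w]
        gc=np.full(cr.shape[:2],cv2.GC_PR_BGD,np.uint8); cv2.circle(gc,(w,w-2),14,cv2.GC_PR_FGD,-1); cv2.circle(gc,(w,w-2),7,cv2.GC_FGD,-1)
        gc[:6]=0;gc[-8:]=0;gc[:,:6]=0;gc[:,-6:]=0
        big=cv2.resize(cr,None,fx=4,fy=4,interpolation=cv2.INTER_CUBIC); gb=cv2.resize(gc,None,fx=4,fy=4,interpolation=cv2.INTER_NEAREST)
        cv2.grabCut(big,gb,None,np.zeros((1,65)),np.zeros((1,65)),5,cv2.GC_INIT_WITH_MASK)
        m=((gb==1)|(gb==3)).astype(np.uint8)
        cs=cv2.findContours(m,0,cv2.CHAIN_APPROX_NONE)[0]; k=max(cs,key=cv2.contourArea)
        cv2.drawContours(big,[k],-1,(0,0,255),1); 
        p=k[:,0].astype(float); top=p[:,1].min(); 
        p2=p[p[:,1]<top+ (p[:,0].max()-p[:,0].min())*0.55]
        f=least_squares(lambda q:np.hypot(p2[:,0]-q[0],p2[:,1]-q[1])-q[2],[104,100,50],loss="soft_l1")
        cv2.circle(big,tuple(int(v) for v in f.x[:2]),int(f.x[2]),(255,0,0),1)
        print(n,c,"circle",(f.x[:2]+.5)/4-.5+[x-w,y-w],f.x[2]/4,"cols",(p[:,0].min())/4+x-w,p[:,0].max()/4+x-w,"top",top/4+y-w)
        r.append((f.x[:2]+.5)/4-.5+[x-w,y-w]); out.append(cv2.resize(big,(200,200)))
    if n=="scene": S=r
    else: D=r
cv2.imwrite("pics/seg.png",np.vstack([np.hstack(out[:4]),np.hstack(out[4:])]))
import itertools
for i in range(4):
  for j in range(4):
    if i//2!=j//2: continue
    o,d=pix2ray("scene",[S[i]]);o2,d2=pix2ray("side",[D[j]])
    print(i,j,*tri([(o,d[0]),(o2,d2[0])]))
E
```

```text
scene (343, 262) circle [343.30562068 259.83526125] 11.545896718698673 cols 332.25 355.25 top 249.0
scene (390, 270) circle [390.51601462 268.39062957] 11.504413163232316 cols 379.5 402.25 top 257.5
scene (241, 188) circle [240.78150728 187.48432565] 9.253301099543757 cols 228.5 251.0 top 178.5
scene (267, 194) circle [263.2609093  196.08599333] 12.08673697316956 cols 248.75 275.25 top 184.5
side (277, 195) circle [276.33224013 194.43381932] 9.314143126890308 cols 267.25 286.0 top 185.5
side (312, 210) circle [311.05900898 207.89896423] 9.908795351169553 cols 301.5 321.25 top 198.5
side (357, 332) circle [357.07345166 329.66456785] 11.99660818947603 cols 345.5 369.75 top 318.25
side (389, 348) circle [388.78372786 346.91797073] 12.37524338341761 cols 376.5 401.5 top 335.0
0 0 [563.09092768 234.59118357 122.16012449] [np.float64(45.1763979958255), np.float64(45.17639799582547)]
0 1 [596.40158332 208.5949417  104.22101792] [np.float64(0.23409717808246308), np.float64(0.2340971780824773)]
1 0 [539.54365243 297.18342147 105.26484818] [np.float64(0.11802554000798306), np.float64(0.11802554000793769)]
1 1 [574.8812341  270.35541066  90.25771569] [np.float64(46.62056998204063), np.float64(46.62056998204048)]
2 2 [ 558.22032132 -190.61910978   71.10709544] [np.float64(32.87404709922788), np.float64(32.874047099227795)]
2 3 [ 574.36686058 -227.10072397   53.94898298] [np.float64(0.5650390176627181), np.float64(0.565039017662752)]
3 2 [ 544.41817558 -157.55972286   48.69487947] [np.float64(4.56908522043956), np.float64(4.569085220439582)]
3 3 [ 560.64975364 -194.42172072   32.40435132] [np.float64(29.123889087175858), np.float64(29.123889087175993)]
```

View pics/seg.png

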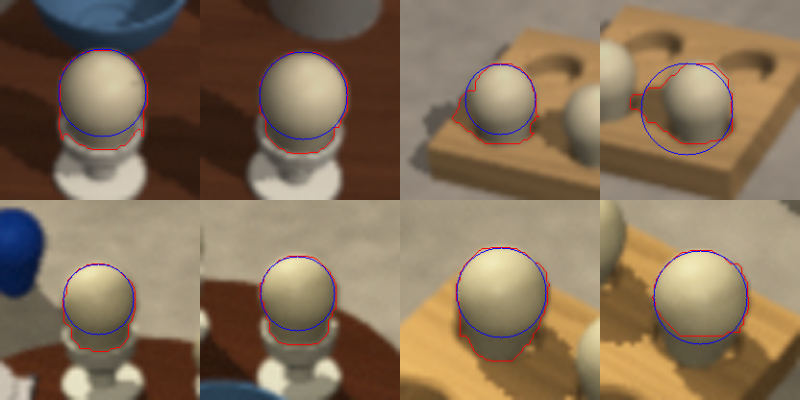

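Egg pair triangulated: (596,209,104) and (540,297,105) at the widest point, with ray misses under 0.3 mm. That is 105 mm apart and agrees with the text. Next come rough positions for the pockets, bowl and jar.

```bash
python3 - <<'E'
from h import *
def t2(a,b):
    o,d=pix2ray("scene",[a]);o2,d2=pix2ray("side",[b]); return tri([(o,d[0]),(o2,d2[0])])
print(t2((254,180),(334,361)),t2((279,185),(366,380)))
for a,b in [((254,180),(366,380)),((279,185),(334,361))]: print("x",t2(a,b))
print("pockets side z30",plane("side",[(334,361),(366,380)],30),"scene",plane("scene",[(254,180),(279,185)],30))
print("bowl",plane("scene",[(345.5,232)],85),plane("side",[(291,247)],85))
print("jar",plane("scene",[(398,215)],131),plane("side",[(240,220)],131))
print("susan",plane("scene",[(368,268)],35),plane("side",[(283,238)],35))
E
```

```text
(array([ 491.12563139, -227.28211275,   45.69028064]), [np.float64(32.70892525319804), np.float64(32.70892525319831)]) (array([ 485.05066793, -231.93924579,   10.95394379]), [np.float64(34.67736938336203), np.float64(34.677369383362105)])
x (array([ 506.55140063, -263.68925032,   27.2564559 ]), [np.float64(0.26127963113921127), np.float64(0.26127963113914177)])
x (array([ 469.67434174, -195.21249229,   27.91490568]), [np.float64(0.9196335932279355), np.float64(0.9196335932278881)])
pockets side z30 [[ 469.60950309 -197.38494374   30.        ]
 [ 505.14893276 -265.48703683   30.        ]] scene [[ 508.84891423 -260.50799554   30.        ]
 [ 470.50226548 -192.45041534   30.        ]]
bowl [[513.66918361 127.69911894  85.        ]] [[502.76905465 107.74136248  85.        ]]
jar [[417.63643722 203.84120802 131.        ]] [[411.92232898 192.59985715 131.        ]]
susan [[522.67415233 215.86870129  35.        ]] [[520.88874376 208.93757365  35.        ]]
```

```bash
cat >> h.py <<'E'
from scipy.spatial.transform import Rotation as Ro
def need(target,jaw_deg=None):
    """print shift/turn in tool units to reach world TCP target, tool down, jaw axis at jaw_deg (mod 180)"""
    o=get_obs(); R=o["tool_rot"]; p=o["tcp_pos"]
    s=R.T@(np.array(target)-p)/500
    if jaw_deg is None: jaw_deg=np.degrees(np.arctan2(R[1,1],R[0,1]))
    best=None
    for k in (0,180):
        a=np.radians(jaw_deg+k); y=np.array([np.cos(a),np.sin(a),0]); x=np.array([0,0,-1.]); T=np.c_[x,y,np.cross(x,y)]
        v=Ro.from_matrix(R.T@T).as_rotvec()/(2*np.pi)
        if best is None or np.linalg.norm(v)<np.linalg.norm(best): best=v
    print("t",round(o["time"],2),"p",p.round(1),"gap",round(o["finger_gap"],1),"F",o["contact_force"].round(1),"jaw",round(float(np.degrees(np.arctan2(R[1,1],R[0,1]))),1),"tilt",round(float(np.degrees(np.arccos(-R[2,0]))),2),"j",o["joint_positions"].round(2))
    print("shift",s.round(4),"rows",np.linalg.norm(s)*500/41.7,"turn",best.round(4))
E
echo ok
```

```text
ok
```

Emit:
step_arm(xyz=[[0,-0.364,0.857],[0,-0.364,0.857],[0,-0.364,0.857],[0,-0.364,0.857],[0,-0.364,0.857]], rotation=[[0,0,0],[0,0,0],[0,0,0],[0,0,0],[0,0,0]], fingers=1, newtons=20)

```text
time: 0.57
tcp_pos: [343.9, 461.3, 230.7]
tool_rot: [[-0.001, 0.294, 0.956], [-0.002, 0.956, -0.294], [-1.0, -0.002, -0.0]]
contact_force: [1.3, 0.2, 0.0]
finger_gap: 85.8
```

```bash
python3 -c "
from h import *
need((540,297,230),73)"
```

```text
t 0.57 p [343.9 461.3 230.7] gap 85.8 F [1.3 0.2 0. ] jaw 72.9 tilt 0.13 j [ 0.82  0.19 -0.14  1.25 -0.    1.12]
shift [ 0.0017 -0.199   0.4714] rows 6.134984816057585 turn [-0.0002 -0.0001  0.0003]
```

Emit:
step_arm(xyz=[[0,-0.199,0.471],[0,-0.199,0.471],[0,-0.199,0.471],[0,-0.199,0.471],[0,-0.199,0.471]], rotation=[[0,0,0],[0,0,0],[0,0,0],[0,0,0],[0,0,0]])

```text
time: 0.98
tcp_pos: [503.5, 326.8, 230.6]
tool_rot: [[-0.001, 0.294, 0.956], [-0.002, 0.956, -0.294], [-1.0, -0.002, -0.001]]
contact_force: [-0.1, -0.0, -0.2]
finger_gap: 85.5
```

Emit:
step_arm(xyz=[[0,-0.033,0.078],[0,-0.033,0.078],[0,-0.033,0.078]], rotation=[[0,0,0],[0,0,0],[0,0,0]])

```text
time: 1.23
tcp_pos: [537.4, 297.7, 229.9]
tool_rot: [[-0.002, 0.298, 0.955], [-0.002, 0.955, -0.298], [-1.0, -0.003, -0.001]]
contact_force: [-0.5, 0.5, 1.1]
finger_gap: 85.4
```

```bash
python3 -c "
from h import *
need((540,297,230),73)
import pickle
o=get_obs(); im=grab_frame('wrist'); save(im,'w1.png'); pickle.dump((o['tool_rot'],o['tcp_pos']),open('w1.pkl','wb'))"
```

```text
t 1.23 p [537.4 297.7 229.9] gap 85.4 F [-0.5  0.5  1.1] jaw 72.7 tilt 0.18 j [ 0.4   0.26 -0.05  1.26 -0.    0.7 ]
shift [-0.0001  0.0002  0.0053] rows 0.06395410318213156 turn [-0.0009 -0.0002  0.0005]
```

View pics/w1.png

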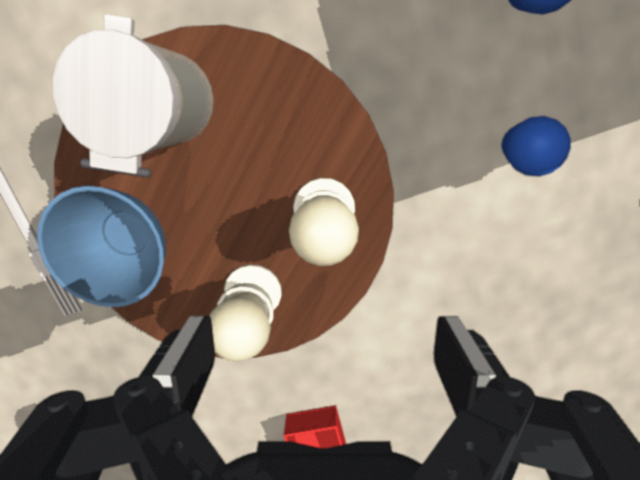

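In the wrist view the near egg is at (324,231) with its cup behind it, the second egg at (241,326), and the bowl and jar on the left. I'll refine the positions by triangulating with the fixed cameras.

```bash
python3 - <<'E'
from h import *
import pickle
P=pickle.load(open('w1.pkl','rb')); im=cv2.imread('pics/w1.png'); h=cv2.cvtColor(im,cv2.COLOR_BGR2HSV)
m=((h[...,1]>25)&(h[...,1]<100)&(h[...,2]>110)&(h[...,0]>15)&(h[...,0]<35)).astype(np.uint8)
m=cv2.morphologyEx(m,cv2.MORPH_OPEN,np.ones((5,5)))
for c,S,D in [((324,231),(390.5,268.4),(276.3,194.4)),((241,326),(343.3,259.8),(311.1,207.9))]:
    n,l,st,ce=cv2.connectedComponentsWithStats(m); k=l[c[1],c[0]]; print(st[k],ce[k], h[c[1],c[0]])
    cn=max(cv2.findContours((l==k).astype(np.uint8),0,cv2.CHAIN_APPROX_NONE)[0],key=cv2.contourArea)
    e=cv2.fitEllipse(cn); print(e)
    cv2.drawContours(im,[cn],-1,(0,0,255),1)
    o,d=pix2ray("wrist",[e[0]],P); a=pix2ray("scene",[S]); b=pix2ray("side",[D])
    print("plane104",plane("wrist",[e[0]],104.,P), tri([(o,d[0]),(a[0],a[1][0]),(b[0],b[1][0])]),tri([(o,d[0]),(a[0],a[1][0])])[0],tri([(o,d[0]),(b[0],b[1][0])])[0])
cv2.imwrite("pics/w1seg.png",im[150:400,150:450])
E
```

```text
[     0      0    640    480 143275] [255.04801954 264.80853603] [ 30  13 253]
((271.6386413574219, 282.98211669921875), (444.4559326171875, 639.9981079101562), 108.18936157226562)
plane104 [[568.10442443 247.17095803 104.        ]] (array([544.08873234, 277.8721258 , 117.98292137]), [np.float64(29.48423412028998), np.float64(23.346785967275242), np.float64(10.967363035481258)]) [550.86849258 277.47978765 120.02444303] [539.32228945 258.82609642 136.78228703]
[     0      0    640    480 143275] [255.04801954 264.80853603] [ 27  18 253]
((271.6386413574219, 282.98211669921875), (444.4559326171875, 639.9981079101562), 108.18936157226562)
plane104 [[568.10442443 247.17095803 104.        ]] (array([591.08039314, 222.72282708,  93.59193736]), [np.float64(25.73446170146733), np.float64(18.44769560332145), np.float64(10.700682731250444)]) [584.76346099 222.45385981  90.04863801] [594.34416767 236.8617853   78.5486019 ]
```

View pics/w1seg.png

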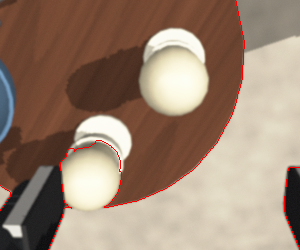

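```bash
python3 - <<'E'
from h import *
import pickle
P=pickle.load(open('w1.pkl','rb')); im=cv2.imread('pics/w1.png'); b=im[...,0]
g=cv2.GaussianBlur(b,(3,3),0)
for c,S,D in [((324,231),(390.5,268.4),(276.3,194.4)),((241,326),(343.3,259.8),(311.1,207.9))]:
    x,y=c; cr=cv2.resize(g[y-50:y+50,x-50:x+50],None,fx=3,fy=3,interpolation=cv2.INTER_CUBIC)
    ci=cv2.HoughCircles(cr,cv2.HOUGH_GRADIENT_ALT,1,20,param1=150,param2=0.5,minRadius=80,maxRadius=125)
    print(None if ci is None else ci[0])
    if ci is None: continue
    q=min(ci[0],key=lambda q:np.hypot(q[0]-150,q[1]-150)); e=(q[:2]+.5)/3-.5+np.array([x-50,y-50]); cv2.circle(im,tuple(int(round(v)) for v in e),int(round(q[2]/3)),(0,0,255),1)
    o,d=pix2ray("wrist",[e],P); a=pix2ray("scene",[S]); bb=pix2ray("side",[D])
    print(e,q[2]/3,"plane104",plane("wrist",[e],104.,P), tri([(o,d[0]),(a[0],a[1][0]),(bb[0],bb[1][0])]),tri([(o,d[0]),(a[0],a[1][0])])[0],tri([(o,d[0]),(bb[0],bb[1][0])])[0])
cv2.imwrite("pics/w1seg2.png",cv2.resize(im[150:400,150:450],(600,500)))
E
```

```text
[[149.       144.       104.980484]]
[323.33333206 228.66666794] 34.993496 plane104 [[538.6985949 297.2850989 104.       ]] (array([539.10122496, 297.20934882, 105.05006551]), [np.float64(0.703304548210414), np.float64(0.46290184104165355), np.float64(0.4483632733792833)]) [538.8255526  296.93735428 104.27870949] [538.87006534 297.32257439 105.26110943]
[[152.      132.       92.44245]]
[241.33333206 319.66666794] 30.81415 plane104 [[590.89856184 213.58607883 104.        ]] (array([595.18304487, 209.93070863, 102.30732138]), [np.float64(3.8324587160379124), np.float64(2.514853536288868), np.float64(1.9497580071691138)]) [594.06567699 209.04248298 100.3486414 ] [595.27954441 211.73233079 100.91562769]
```

View pics/w1seg2.png

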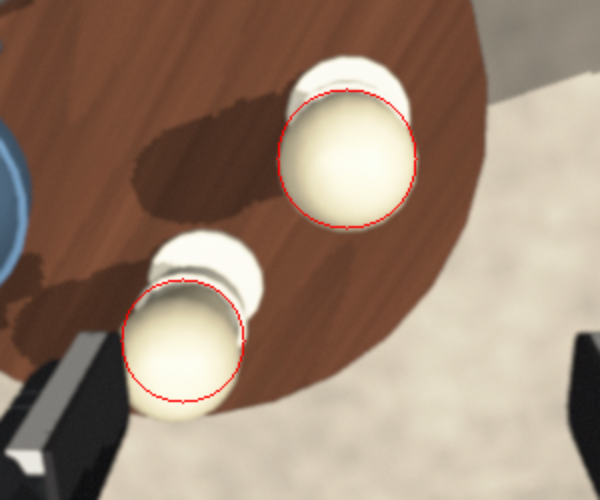

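Egg 1 refined to (539.1, 297.2), with all three views agreeing within 0.7 mm. I'll descend, pausing partway.

Emit:
step_arm(xyz=[[0.07,0,0.003],[0.14,0,0.003],[0.2,0,0.003],[0.22,0,0.003],[0.22,0,0.003]], rotation=[[0,0,0],[0,0,0],[0,0,0],[0,0,0],[0,0,0]])

```text
time: 1.7
tcp_pos: [532.9, 298.1, 116.5]
tool_rot: [[-0.01, 0.294, 0.956], [-0.005, 0.956, -0.294], [-1.0, -0.008, -0.009]]
contact_force: [-0.4, 0.4, 0.2]
finger_gap: 85.4
```

```bash
python3 -c "
from h import *
need((539.1,297.2,82),73)
save(grab_frame('wrist'),'w2.png')"
```

```text
t 1.7 p [532.9 298.1 116.5] gap 85.4 F [-0.4  0.4  0.2] jaw 72.9 tilt 0.67 j [ 0.4   0.34 -0.19  1.05 -0.    0.7 ]
shift [0.0688 0.0025 0.013 ] rows 0.8400030738668238 turn [-0.0002 -0.0014  0.0013]
```

View pics/w2.png

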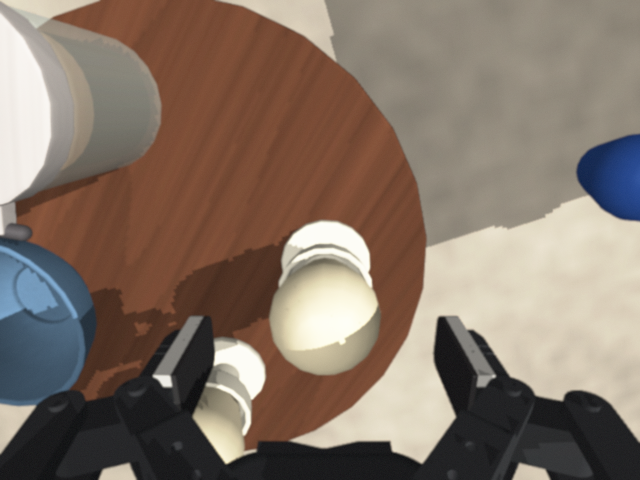

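The egg sits centred between the open fingers at (325,318). I continue down with the small correction.

Emit:
step_arm(xyz=[[0.03,0.002,0.013],[0.06,0.002,0.013],[0.069,0.002,0.013],[0.069,0.002,0.013],[0.069,0.002,0.013]], rotation=[[0,-0.001,0.001],[0,-0.001,0.001],[0,-0.001,0.001],[0,-0.001,0.001],[0,-0.001,0.001]])

```text
time: 2.17
tcp_pos: [542.1, 298.5, 86.3]
tool_rot: [[0.004, 0.293, 0.956], [0.002, 0.956, -0.293], [-1.0, 0.003, 0.003]]
contact_force: [0.2, -0.1, 0.4]
finger_gap: 85.3
```

```bash
python3 -c "
from h import *
need((539.1,297.2,82),73)"
```

```text
t 2.17 p [542.1 298.5  86.3] gap 85.3 F [ 0.2 -0.1  0.4] jaw 72.9 tilt 0.25 j [ 0.4   0.37 -0.22  0.98  0.    0.7 ]
shift [ 0.0086 -0.0043 -0.0051] rows 0.1302044450327889 turn [-0.0002  0.0005 -0.0005]
```

Emit:
step_arm(xyz=[[0.008,-0.004,-0.005],[0.008,-0.004,-0.005],[0.008,-0.004,-0.005],[0.008,-0.004,-0.005]], rotation=[[0,0,0],[0,0,0],[0,0,0],[0,0,0]])

```text
time: 2.5
tcp_pos: [539.4, 297.4, 82.9]
tool_rot: [[0.005, 0.293, 0.956], [0.002, 0.956, -0.293], [-1.0, 0.004, 0.004]]
contact_force: [-0.2, 0.2, 0.0]
finger_gap: 85.5
```

```bash
python3 -c "
from h import *
need((539.1,297.2,82),73)
save(grab_frame('wrist'),'w3.png');save(grab_frame('side')[150:270,190:350],'s3.png')"
```

```text
t 2.5 p [539.4 297.4  82.9] gap 85.5 F [-0.2  0.2  0. ] jaw 72.9 tilt 0.3 j [ 0.4   0.37 -0.23  0.97  0.    0.7 ]
shift [ 0.0018 -0.0006 -0.0005] rows 0.02338821271615983 turn [-0.0002  0.0006 -0.0006]
```

View pics/w3.png

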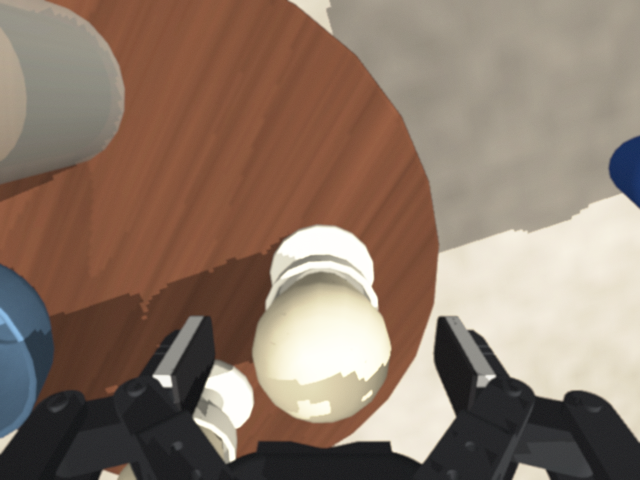

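Egg centred at (322,348) between the pads. Close in two stages, lightly.

Emit:
step_arm(xyz=[[0.001,0,0],[0.001,0,0],[0.001,0,0],[0.001,0,0],[0.001,0,0]], rotation=[[0,0,0],[0,0,0],[0,0,0],[0,0,0],[0,0,0]], fingers=0.3, newtons=25)

```text
time: 3.02
tcp_pos: [539.4, 297.4, 82.1]
tool_rot: [[0.004, 0.293, 0.956], [0.002, 0.956, -0.293], [-1.0, 0.003, 0.003]]
contact_force: [0.1, 0.2, 0.6]
finger_gap: 55.7
```

Emit:
step_arm(xyz=[[0,0,0],[0,0,0],[0,0,0],[0,0,0],[0,0,0]], rotation=[[0,0,0],[0,0,0],[0,0,0],[0,0,0],[0,0,0]], fingers=-0.2)

```text
time: 3.43
tcp_pos: [539.5, 297.4, 82.2]
tool_rot: [[0.004, 0.293, 0.956], [0.002, 0.956, -0.293], [-1.0, 0.003, 0.004]]
contact_force: [0.7, -0.1, 2.6]
finger_gap: 48.8
```

```bash
python3 -c "
from h import *
need((539.1,297.2,82),73)
save(grab_frame('wrist'),'w4.png')"
```

```text
t 3.43 p [539.5 297.4  82.2] gap 48.8 F [ 0.7 -0.1  2.6] jaw 72.9 tilt 0.28 j [ 0.4   0.37 -0.23  0.97  0.    0.7 ]
shift [ 0.0005 -0.0005 -0.0006] rows 0.011606147457563689 turn [-0.0002  0.0006 -0.0005]
```

View pics/w4.png

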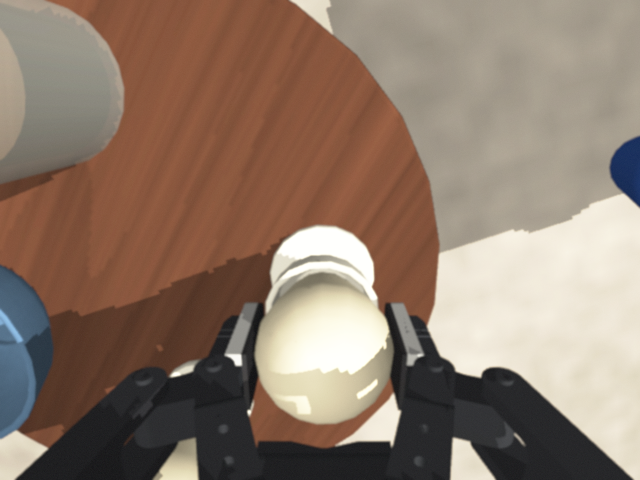

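Held at a 48.8 mm gap. Lift slowly.

Emit:
step_arm(xyz=[[-0.008,0,0],[-0.016,0,0],[-0.024,0,0],[-0.032,0,0],[-0.04,0,0]], rotation=[[0,0,0],[0,0,0],[0,0,0],[0,0,0],[0,0,0]])

```text
time: 3.9
tcp_pos: [539.4, 297.3, 102.7]
tool_rot: [[0.005, 0.293, 0.956], [0.002, 0.956, -0.293], [-1.0, 0.003, 0.004]]
contact_force: [-0.5, 0.5, -1.4]
finger_gap: 48.8
```

Emit:
step_arm(xyz=[[-0.02,0,0],[-0.05,0,0],[-0.08,0,0],[-0.11,0,0],[-0.14,0,0]], rotation=[[0,0,0],[0,0,0],[0,0,0],[0,0,0],[0,0,0]])

```text
time: 4.32
tcp_pos: [539.1, 297.2, 174.2]
tool_rot: [[0.005, 0.293, 0.956], [0.002, 0.956, -0.293], [-1.0, 0.004, 0.004]]
contact_force: [-0.3, -0.3, -1.1]
finger_gap: 48.4
```

```bash
python3 -c "
from h import *
need((539.1,297.2,200),73)
save(grab_frame('wrist'),'w5.png');save(cv2.resize(grab_frame('side')[110:280,170:390],(660,510)),'s5.png')"
```

```text
t 4.32 p [539.1 297.2 174.2] gap 48.4 F [-0.3 -0.3 -1.1] jaw 72.9 tilt 0.32 j [ 0.4   0.29 -0.13  1.14  0.    0.7 ]
shift [-0.0515  0.0001  0.0002] rows 0.618004315481734 turn [-0.0002  0.0007 -0.0006]
```

View pics/w5.png

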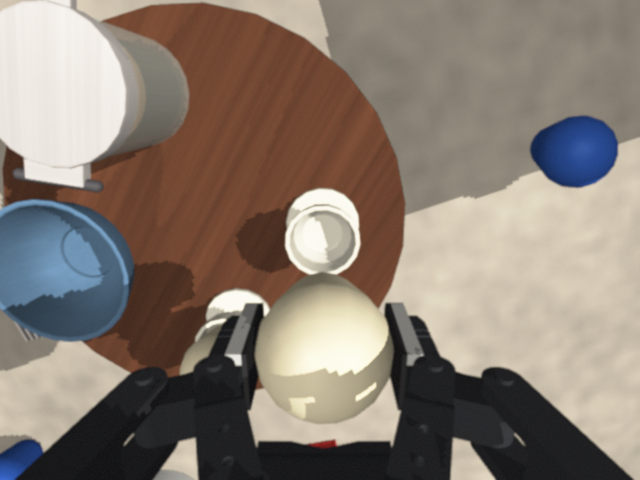

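View pics/s5.png

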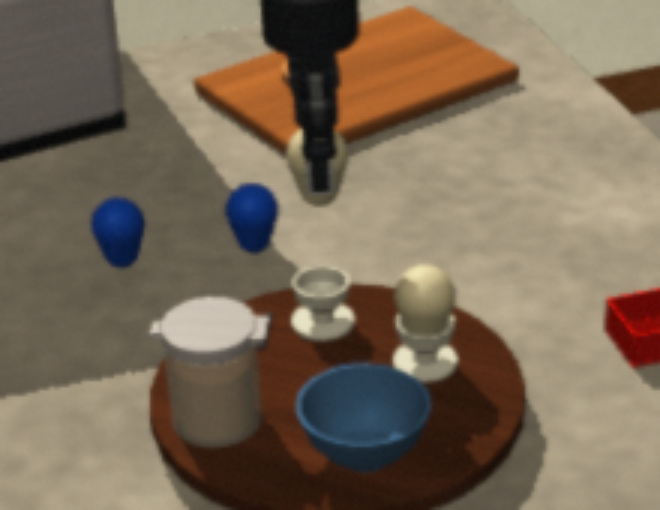

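Egg 1 lifts cleanly and the cup stays in place. Next, carry it across to the tray at moderate speed. The jaw at 73° already lies along the tray diagonal.

Emit:
step_arm(xyz=[[-0.03,-0.03,0.005],[-0.06,-0.09,0.016],[-0.08,-0.15,0.027],[-0.1,-0.215,0.039],[-0.11,-0.28,0.051]], rotation=[[0,0,0],[0,0,0],[0,0,0],[0,0,0],[0,0,0]])

```text
time: 4.83
tcp_pos: [524.1, 155.6, 231.6]
tool_rot: [[0.012, 0.292, 0.956], [0.005, 0.956, -0.293], [-1.0, 0.008, 0.01]]
contact_force: [1.1, 0.1, -1.7]
finger_gap: 48.7
```

Emit:
step_arm(xyz=[[0,-0.065,0.012],[0,-0.13,0.024],[0,-0.195,0.036],[0,-0.26,0.047],[0,-0.325,0.059]], rotation=[[0,0,0],[0,0,0],[0,0,0],[0,0,0],[0,0,0]])

```text
time: 5.25
tcp_pos: [503.8, -9.8, 230.0]
tool_rot: [[0.011, 0.292, 0.956], [0.005, 0.956, -0.292], [-1.0, 0.008, 0.009]]
contact_force: [0.1, 0.5, -0.9]
finger_gap: 48.4
```

```bash
python3 -c "
from h import *
need((480,-205,230),73)"
```

```text
t 5.25 p [503.8  -9.8 230. ] gap 48.4 F [ 0.1  0.5 -0.9] jaw 73.0 tilt 0.72 j [-0.15  0.05 -0.29  1.21  0.01  0.14]
shift [-0.0026 -0.3873  0.0687] rows 4.716611856378814 turn [ 0.      0.0015 -0.0013]
```

Emit:
step_arm(xyz=[[0,-0.065,0.012],[0,-0.13,0.024],[0,-0.195,0.036],[0,-0.26,0.047],[0,-0.32,0.058]], rotation=[[0,0.001,-0.001],[0,0.001,-0.001],[0,0.001,-0.001],[0,0.001,-0.001],[0,0.001,-0.001]])

```text
time: 5.67
tcp_pos: [483.8, -172.9, 228.4]
tool_rot: [[0.003, 0.293, 0.956], [0.001, 0.956, -0.293], [-1.0, 0.002, 0.003]]
contact_force: [-0.0, -0.1, -1.8]
finger_gap: 49.0
```

Emit:
step_arm(xyz=[[0,-0.03,0.005],[0,-0.055,0.01],[0,-0.065,0.01],[0,-0.065,0.01],[0,-0.065,0.01]], rotation=[[0,0,0],[0,0,0],[0,0,0],[0,0,0],[0,0,0]])

```text
time: 6.08
tcp_pos: [478.9, -204.6, 228.0]
tool_rot: [[0.002, 0.292, 0.956], [0.002, 0.956, -0.292], [-1.0, 0.003, 0.002]]
contact_force: [0.1, -0.1, -1.3]
finger_gap: 48.7
```

```bash
python3 -c "
from h import *
need((480,-205,230),73)
import pickle
o=get_obs(); im=grab_frame('wrist'); save(im,'w6.png'); pickle.dump((o['tool_rot'],o['tcp_pos']),open('w6.pkl','wb'))"
```

```text
t 6.08 p [ 478.9 -204.6  228. ] gap 48.7 F [ 0.1 -0.1 -1.3] jaw 73.0 tilt 0.19 j [-0.53  0.09 -0.26  1.22  0.   -0.23]
shift [-0.0039 -0.0001  0.0023] rows 0.054949384574157725 turn [-0.      0.0003 -0.0004]
```

View pics/w6.png

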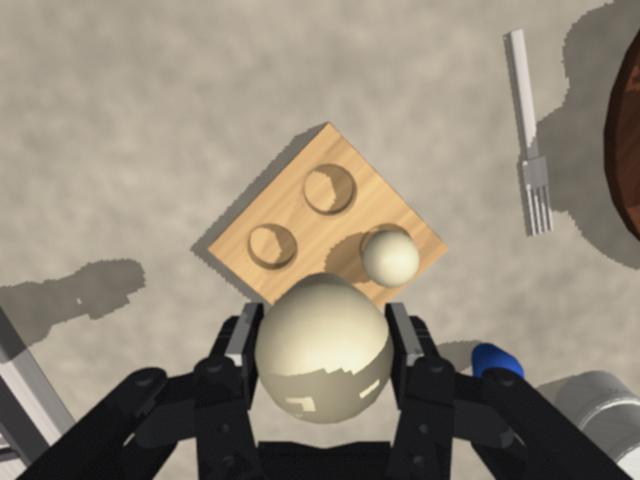

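Wrist view: empty pockets at (330,188) and (272,246), a tray egg at (391,257), and tray top corners near (328,122), (209,247) and (448,246). I'll measure the pocket centres.

```bash
python3 - <<'E'
from h import *
import pickle
P=pickle.load(open('w6.pkl','rb')); im=cv2.imread('pics/w6.png'); g=im[...,0]
vis=im.copy()
for c,S,D in [((330,188),(279,185),(334,361)),((272,246),(254,180),(366,380))]:
    x,y=c; cr=cv2.resize(g[y-40:y+40,x-40:x+40],None,fx=4,fy=4,interpolation=cv2.INTER_CUBIC)
    ci=cv2.HoughCircles(cr,cv2.HOUGH_GRADIENT_ALT,1,10,param1=100,param2=0.3,minRadius=80,maxRadius=130)
    if ci is None: print("none"); continue
    print(ci[0][:4])
    q=min(ci[0],key=lambda q:np.hypot(q[0]-160,q[1]-160)); e=(q[:2]+.5)/4-.5+np.array([x-40,y-40]); cv2.circle(vis,tuple(int(round(v)) for v in e),int(round(q[2]/4)),(0,0,255),1)
    o,d=pix2ray("wrist",[e],P); a=pix2ray("scene",[S]); b=pix2ray("side",[D])
    print(e,q[2]/4,plane("wrist",[e],30.,P),tri([(o,d[0]),(a[0],a[1][0]),(b[0],b[1][0])]))
h=cv2.cvtColor(im,cv2.COLOR_BGR2HSV)
m=((h[...,1]>85)&(h[...,0]>8)&(h[...,0]<25)&(h[...,2]>120)).astype(np.uint8); m[:,560:]=0
m=cv2.morphologyEx(m,cv2.MORPH_CLOSE,np.ones((7,7)))
cn=max(cv2.findContours(m,0,cv2.CHAIN_APPROX_NONE)[0],key=cv2.contourArea); cv2.drawContours(vis,[cn],-1,(255,0,0),1)
p=cn[:,0].astype(float)
def line(lo,hi,side):
    s=p[(p[:,0]>lo)&(p[:,0]<hi)&(p[:,1]<240)]; return cv2.fitLine(s.astype(np.float32),cv2.DIST_HUBER,0,.01,.01).ravel()
l1=line(225,315,0); l2=line(340,435,1)
A=np.c_[l1[:2],-l2[:2]]; t=np.linalg.solve(A,l2[2:]-l1[2:]); c0=l1[2:]+t[0]*l1[:2]
a=plane("wrist",[c0,c0+l1[:2]*np.sign(-l1[0])*100,c0+l2[:2]*np.sign(l2[0])*100],30.,P)
u=(a[1]-a[0]);u/=np.linalg.norm(u);v=(a[2]-a[0]);v/=np.linalg.norm(v)
print("corner",c0,a[0],u,v,"dot",u@v,"ang",np.degrees(np.arctan2(u[1],u[0])),np.degrees(np.arctan2(v[1],v[0])))
print("pk near corner",a[0]+42*(u+v),"other",a[0]+42*v+118*u)
cv2.imwrite("pics/w6seg.png",cv2.resize(vis[100:320,180:470],(725,550)))
E
```

```text
none
none
corner [328.17505 121.23139] [ 413.62788067 -179.45996969   30.        ] [ 0.47209098 -0.88154983  0.        ] [0.89010063 0.45576405 0.        ] dot 0.01842975030694475 ang -61.82988773035827 27.114105574038305
pk near corner [ 470.83992811 -197.34297243   30.        ] other [ 506.71884245 -264.34075975   30.        ]
```

View pics/w6seg.png

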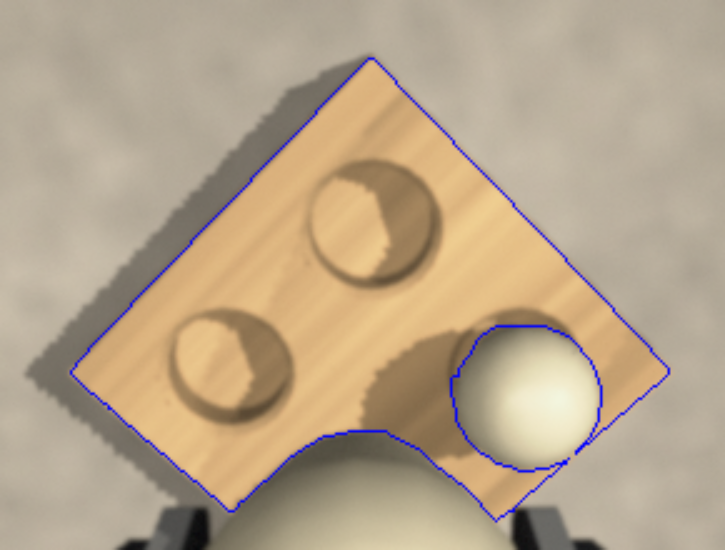

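```bash
python3 - <<'E'
from h import *
import pickle
P=pickle.load(open('w6.pkl','rb'))
for e,S,D in [((330,189.2),(279,185),(334,361)),((272.4,246.2),(254,180),(366,380))]:
    o,d=pix2ray("wrist",[e],P); a=pix2ray("scene",[S]); b=pix2ray("side",[D])
    print(plane("wrist",[e],30.,P),tri([(o,d[0]),(a[0],a[1][0]),(b[0],b[1][0])]))
q=plane("wrist",[(328.2,121.2),(208.8,249),(448,248.5)],30.,P); print(q,np.linalg.norm(q[1]-q[0]),np.linalg.norm(q[2]-q[0]))
need((471,-197,120),73); need((506.5,-264,120),73)
E
```

```text
[[ 469.43332339 -194.64393194   30.        ]] (array([ 469.78699478, -194.97078342,   27.9127252 ]), [np.float64(0.250246961135357), np.float64(0.9022360446430561), np.float64(0.9713535849180744)])
[[ 505.03516364 -261.0643753    30.        ]] (array([ 506.53361154, -262.87924606,   26.90027681]), [np.float64(1.1382958493710775), np.float64(0.9791656212053823), np.float64(0.34462569729721476)])
[[ 413.60967773 -179.43264891   30.        ]
 [ 490.2269065  -318.76734765   30.        ]
 [ 555.34066294 -105.32164452   30.        ]] 159.01055945623827 159.93784148283882
t 6.13 p [ 479.  -204.3  228.2] gap 49.0 F [ 0.5  0.3 -1.8] jaw 73.0 tilt 0.19 j [-0.53  0.09 -0.26  1.22  0.   -0.23]
shift [ 0.2163  0.0088 -0.0201] rows 2.606893739868948 turn [ 0.0001  0.0003 -0.0004]
t 6.13 p [ 479.  -204.3  228.2] gap 49.0 F [ 0.5  0.3 -1.8] jaw 73.0 tilt 0.19 j [-0.53  0.09 -0.26  1.22  0.   -0.23]
shift [ 0.2162 -0.0987  0.0869] rows 3.0346648608959965 turn [ 0.0001  0.0003 -0.0004]
```

Pocket consensus is A (470,-196) and B (506,-263), with the rim at about 28 to 30 mm. I'll lower egg 1 over A.

Emit:
step_arm(xyz=[[0.06,0.011,-0.022],[0.12,0.011,-0.022],[0.18,0.011,-0.022],[0.24,0.011,-0.022],[0.27,0.011,-0.022]], rotation=[[0,0,0],[0,0,0],[0,0,0],[0,0,0],[0,0,0]])

```text
time: 6.55
tcp_pos: [468.3, -192.8, 89.7]
tool_rot: [[-0.002, 0.29, 0.957], [0.005, 0.957, -0.29], [-1.0, 0.004, -0.003]]
contact_force: [-1.4, 0.1, -1.6]
finger_gap: 48.3
```

```bash
python3 -c "
from h import *
need((470.2,-196,75),73)
save(grab_frame('wrist'),'w7.png')"
```

```text
t 6.55 p [ 468.3 -192.8   89.7] gap 48.3 F [-1.4  0.1 -1.6] jaw 73.2 tilt 0.3 j [-0.52  0.19 -0.46  0.93  0.   -0.23]
shift [ 0.0294 -0.0053  0.0056] rows 0.36483430099265685 turn [ 0.0004 -0.0005 -0.0007]
```

View pics/w7.png

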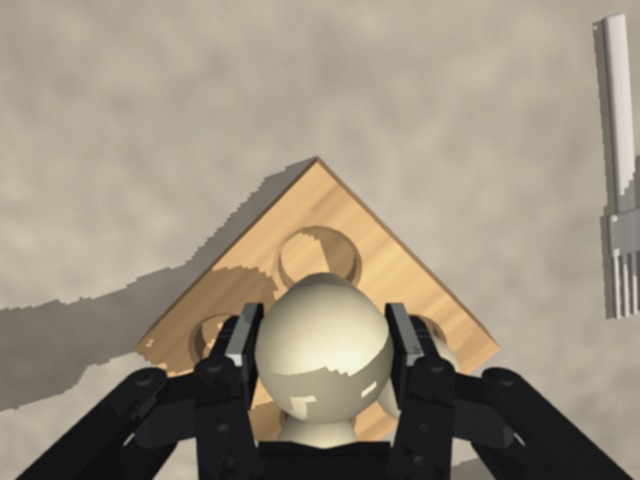

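Emit:
step_arm(xyz=[[0.015,-0.005,0.005],[0.03,-0.005,0.005],[0.045,-0.005,0.005],[0.045,-0.005,0.005],[0.045,-0.005,0.005]], rotation=[[0,0,0],[0,0,0],[0,0,0],[0,0,0],[0,0,0]])

```text
time: 7.02
tcp_pos: [468.8, -195.0, 65.6]
tool_rot: [[-0.005, 0.29, 0.957], [0.007, 0.957, -0.29], [-1.0, 0.005, -0.006]]
contact_force: [-0.0, 0.7, -0.9]
finger_gap: 48.8
```

```bash
python3 -c "
from h import *
need((470.2,-196,45),73)
save(grab_frame('wrist'),'w8.png');save(cv2.resize(grab_frame('side')[290:430,280:440],(640,560)),'s8.png')"
```

```text
t 7.02 p [ 468.8 -195.    65.6] gap 48.8 F [-0.   0.7 -0.9] jaw 73.2 tilt 0.46 j [-0.52  0.23 -0.48  0.88  0.   -0.23]
shift [ 0.0412 -0.0012  0.0035] rows 0.49623307870370226 turn [ 0.0005 -0.001  -0.0008]
```

View pics/s8.png

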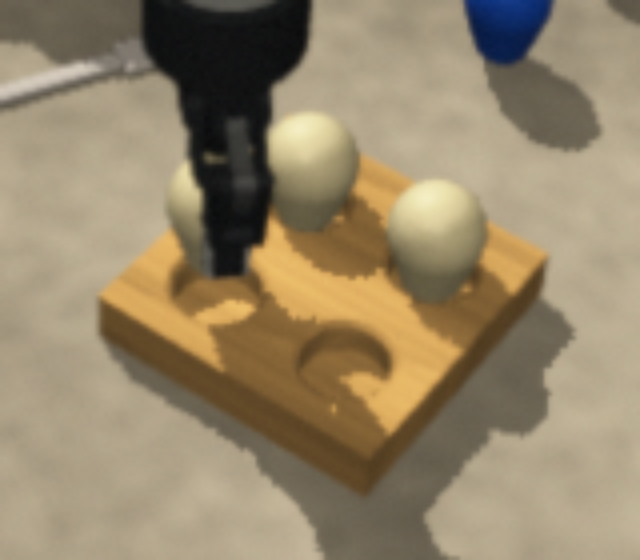

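The egg hangs over pocket A, at about (215,270) in the crop. Lower it gently.

Emit:
step_arm(xyz=[[0.01,-0.001,0.003],[0.02,-0.001,0.003],[0.03,-0.001,0.003],[0.04,-0.001,0.003],[0.04,-0.001,0.003]], rotation=[[0,-0.001,-0.001],[0,-0.001,-0.001],[0,-0.001,-0.001],[0,-0.001,-0.001],[0,-0.001,-0.001]])

```text
time: 7.53
tcp_pos: [469.3, -195.6, 44.8]
tool_rot: [[-0.002, 0.29, 0.957], [-0.001, 0.957, -0.29], [-1.0, -0.001, -0.001]]
contact_force: [-0.1, 0.8, -0.3]
finger_gap: 48.4
```

```bash
python3 -c "
from h import *
need((470.2,-196,34),73)"
```

```text
t 7.53 p [ 469.3 -195.6   44.8] gap 48.4 F [-0.1  0.8 -0.3] jaw 73.1 tilt 0.1 j [-0.52  0.25 -0.5   0.82 -0.   -0.23]
shift [ 0.0216 -0.0003  0.0019] rows 0.259442237678156 turn [ 0.0004 -0.0002  0.0002]
```

Emit:
step_arm(xyz=[[0.004,0,0.002],[0.008,0,0.002],[0.012,0,0.002],[0.014,0,0.002],[0.014,0,0.002]], rotation=[[0,0,0],[0,0,0],[0,0,0],[0,0,0],[0,0,0]])

```text
time: 7.95
tcp_pos: [470.2, -195.8, 37.5]
tool_rot: [[-0.002, 0.29, 0.957], [-0.0, 0.957, -0.29], [-1.0, -0.001, -0.002]]
contact_force: [0.3, 0.9, -1.3]
finger_gap: 48.8
```

Emit:
step_arm(xyz=[[0.002,0,0],[0.004,0,0],[0.005,0,0],[0.005,0,0],[0.005,0,0]], rotation=[[0,0,0],[0,0,0],[0,0,0],[0,0,0],[0,0,0]])

```text
time: 8.37
tcp_pos: [470.1, -195.8, 35.0]
tool_rot: [[-0.002, 0.29, 0.957], [-0.0, 0.957, -0.29], [-1.0, -0.001, -0.002]]
contact_force: [0.4, 0.4, -0.1]
finger_gap: 48.6
```

```bash
python3 -c "
from h import *
need((470.2,-196,34),73)
save(cv2.resize(grab_frame('side')[290:430,280:440],(640,560)),'s9.png')"
```

```text
t 8.37 p [ 470.1 -195.8   35. ] gap 48.6 F [ 0.4  0.4 -0.1] jaw 73.1 tilt 0.11 j [-0.52  0.26 -0.5   0.8  -0.   -0.23]
shift [ 0.0021 -0.0003  0.0002] rows 0.02525152915476697 turn [ 0.0004 -0.0003  0.0002]
```

View pics/s9.png

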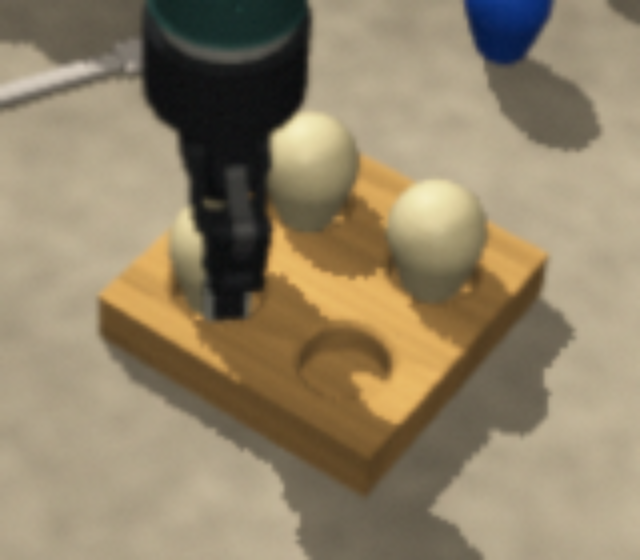

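In the pocket, near the floor. Now 1 mm feeling steps.

Emit:
step_arm(xyz=[[0.002,0,0],[0.002,0,0],[0.002,0,0]], rotation=[[0,0,0],[0,0,0],[0,0,0]])

```text
time: 8.67
tcp_pos: [470.1, -195.8, 34.0]
tool_rot: [[-0.002, 0.29, 0.957], [-0.0, 0.957, -0.29], [-1.0, -0.001, -0.002]]
contact_force: [0.1, -0.3, -0.9]
finger_gap: 48.7
```

Emit:
step_arm(xyz=[[0.002,0,0],[0.003,0,0],[0.003,0,0]], rotation=[[0,0,0],[0,0,0],[0,0,0]])

```text
time: 8.92
tcp_pos: [470.8, -196.1, 33.2]
tool_rot: [[-0.001, 0.29, 0.957], [-0.001, 0.957, -0.29], [-1.0, -0.001, -0.0]]
contact_force: [0.2, 1.4, 3.2]
finger_gap: 48.6
```

Contact at TCP z = 33.2, exactly as predicted, with about 4 N. Open gently.

Emit:
step_arm(xyz=[[0,0,0],[0,0,0],[0,0,0],[0,0,0],[0,0,0]], rotation=[[0,0,0],[0,0,0],[0,0,0],[0,0,0],[0,0,0]], fingers=0.2)

```text
time: 9.33
tcp_pos: [470.6, -196.0, 33.0]
tool_rot: [[-0.001, 0.29, 0.957], [-0.001, 0.957, -0.29], [-1.0, -0.001, -0.001]]
contact_force: [0.8, 0.2, 0.8]
finger_gap: 51.4
```

Emit:
step_arm(xyz=[[0,0,0],[0,0,0],[0,0,0],[0,0,0]], rotation=[[0,0,0],[0,0,0],[0,0,0],[0,0,0]], fingers=0.6)

```text
time: 9.67
tcp_pos: [470.6, -196.0, 32.9]
tool_rot: [[-0.001, 0.29, 0.957], [-0.001, 0.957, -0.29], [-1.0, -0.001, -0.001]]
contact_force: [0.5, 0.0, 0.4]
finger_gap: 68.3
```

```bash
python3 -c "
from h import *
need((470.2,-196,34),73)
save(grab_frame('wrist'),'w10.png');save(cv2.resize(grab_frame('side')[290:430,280:440],(640,560)),'s10.png')"
```

```text
t 9.67 p [ 470.6 -196.    32.9] gap 68.3 F [0.5 0.  0.4] jaw 73.2 tilt 0.07 j [-0.52  0.27 -0.51  0.8  -0.   -0.23]
shift [-0.0021 -0.0002 -0.0007] rows 0.02707046544890954 turn [ 0.0004 -0.0001  0.0001]
```

View pics/w10.png

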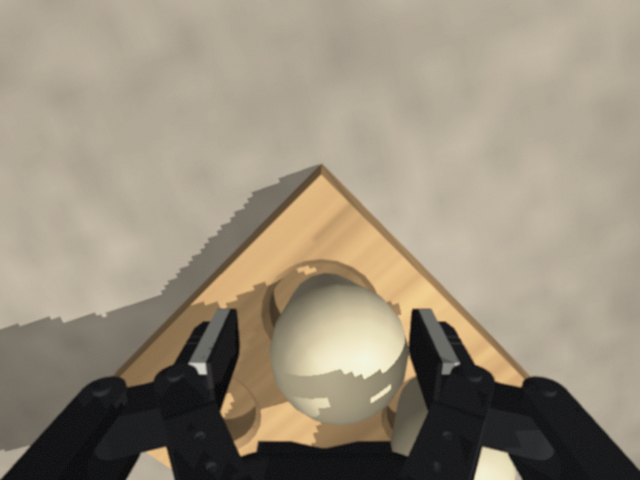

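The egg stands in the pocket, leaning a little to the right, at (340,350). I'll recentre the fingers on it, open wider and rise straight.

Emit:
step_arm(xyz=[[0,0.006,0],[0,0.008,0],[0,0.008,0],[0,0.008,0]], rotation=[[0,0,0],[0,0,0],[0,0,0],[0,0,0]], fingers=0.85)

```text
time: 10.1
tcp_pos: [471.8, -192.0, 33.0]
tool_rot: [[-0.001, 0.29, 0.957], [-0.001, 0.957, -0.29], [-1.0, -0.001, -0.001]]
contact_force: [0.9, 0.5, 0.1]
finger_gap: 79.3
```

Emit:
step_arm(xyz=[[-0.02,0,0],[-0.05,0,0],[-0.1,0,0],[-0.16,0,0],[-0.22,0,0]], rotation=[[0,0,0],[0,0,0],[0,0,0],[0,0,0],[0,0,0]])

```text
time: 10.52
tcp_pos: [471.3, -191.6, 144.4]
tool_rot: [[-0.002, 0.29, 0.957], [-0.0, 0.957, -0.29], [-1.0, -0.001, -0.002]]
contact_force: [1.0, 0.1, 0.0]
finger_gap: 78.9
```

```bash
python3 -c "
from h import *
need((595.5,209,230),73)
save(grab_frame('wrist'),'w11.png');save(cv2.resize(grab_frame('side')[290:430,280:440],(640,560)),'s11.png')"
```

```text
t 10.52 p [ 471.3 -191.6  144.4] gap 78.9 F [1.  0.1 0. ] jaw 73.2 tilt 0.12 j [-0.51  0.14 -0.39  1.04 -0.   -0.22]
shift [-0.1719  0.8387  0.0054] rows 10.266138559655195 turn [ 0.0005 -0.0003  0.0001]
```

View pics/s11.png

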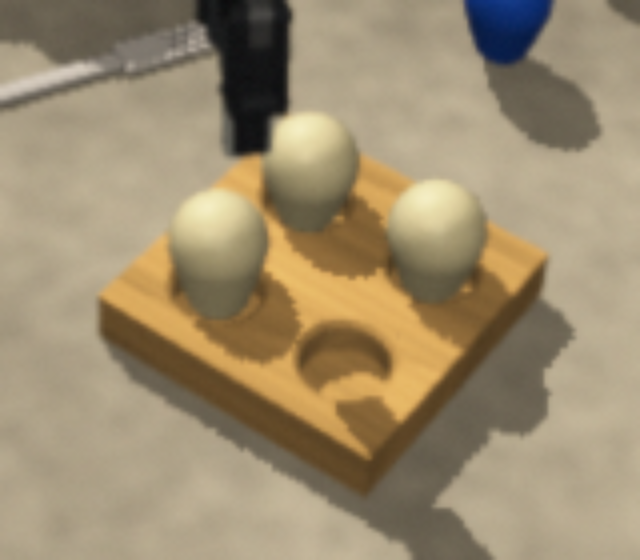

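Egg 1 is seated upright at crop (218,250). Pocket B, at (345,360), is still empty. Back to egg 2: rise first, then across.

Emit:
step_arm(xyz=[[-0.08,0,0],[-0.15,0.05,0],[-0.172,0.13,0.001],[-0.172,0.21,0.001],[-0.172,0.29,0.002]], rotation=[[0,0,0],[0,0,0],[0,0,0],[0,0,0],[0,0,0]], fingers=1)

```text
time: 11.03
tcp_pos: [519.4, -54.7, 237.3]
tool_rot: [[0.013, 0.291, 0.957], [-0.007, 0.957, -0.291], [-1.0, -0.003, 0.015]]
contact_force: [0.4, 0.2, -0.6]
finger_gap: 85.1
```

Emit:
step_arm(xyz=[[0,0.08,0.001],[0,0.16,0.001],[0,0.24,0.002],[0,0.32,0.002],[0,0.4,0.003]], rotation=[[0,0,0],[0,0,0],[0,0,0],[0,0,0],[0,0,0]])

```text
time: 11.45
tcp_pos: [579.0, 138.2, 236.7]
tool_rot: [[0.013, 0.291, 0.957], [-0.007, 0.957, -0.291], [-1.0, -0.003, 0.015]]
contact_force: [1.3, -0.5, -0.2]
finger_gap: 85.5
```

```bash
python3 -c "
from h import *
need((595.5,209,230),73)"
```

```text
t 11.45 p [579.  138.2 236.7] gap 85.5 F [ 1.3 -0.5 -0.2] jaw 73.1 tilt 0.87 j [ 0.13  0.21 -0.1   1.25 -0.01  0.43]
shift [ 0.0127  0.1451 -0.0098] rows 1.7499630428832984 turn [0.0002 0.0023 0.0005]
```

Emit:
step_arm(xyz=[[0.013,0.07,-0.005],[0.013,0.13,-0.01],[0.013,0.145,-0.01],[0.013,0.145,-0.01],[0.013,0.145,-0.01]], rotation=[[0,0.002,0],[0,0.002,0],[0,0.002,0],[0,0.002,0],[0,0.002,0]])

```text
time: 11.87
tcp_pos: [594.9, 208.7, 229.5]
tool_rot: [[0.0, 0.291, 0.957], [-0.005, 0.957, -0.29], [-1.0, -0.005, 0.002]]
contact_force: [0.4, 0.1, -1.1]
finger_gap: 85.3
```

```bash
python3 - <<'E'
from h import *
need((595.5,209,82),73)
o=get_obs(); P=(o['tool_rot'],o['tcp_pos']); im=grab_frame('wrist'); save(im,'w12.png')
S=grab_frame("scene"); save(S,"sc12.png")
g=cv2.GaussianBlur(im[...,2],(3,3),0); 
ex=P[0].T@(np.array([595.5,209,104])-P[1]); M=np.array(camera_info("wrist")["mount"]); c=np.linalg.inv(M)@np.r_[ex,1]
K=camera_info("wrist")["mtx"]; x,y=(K@(c[:3]/c[2]))[:2].astype(int); print("expect",x,y)
cr=cv2.resize(g[y-50:y+50,x-50:x+50],None,fx=3,fy=3,interpolation=cv2.INTER_CUBIC)
ci=cv2.HoughCircles(cr,cv2.HOUGH_GRADIENT_ALT,1,20,param1=150,param2=0.5,minRadius=90,maxRadius=125)
v=im.copy()
if ci is not None:
  for q in ci[0]:
    e=(q[:2]+.5)/3-.5+np.array([x-50,y-50]); cv2.circle(v,tuple(int(round(t)) for t in e),int(round(q[2]/3)),(255,0,0),1)
    od=pix2ray("wrist",[e],P);a=pix2ray("scene",[(343.3,259.8)]);b=pix2ray("side",[(311.1,207.9)])
    print(e,q[2]/3,plane("wrist",[e],104.,P),tri([(r[0],r[1][0]) for r in (od,a,b)]))
save(v,"w12s.png")
E
```

```text
t 11.87 p [594.9 208.7 229.5] gap 85.3 F [ 0.4  0.1 -1.1] jaw 73.1 tilt 0.28 j [ 0.24  0.29 -0.01  1.27 -0.    0.53]
shift [0.2951 0.0022 0.0005] rows 3.5380014072042427 turn [0.0003 0.0002 0.0007]
expect 324 227
[325. 228.] 34.656467 [[596.22671319 209.33672017 104.        ]] (array([596.4080202 , 208.90382538, 104.16544304]), [np.float64(0.4929744898523817), np.float64(0.4923840774372693), np.float64(0.058747579967062584)])
[324.         209.33333206] 31.84339 [[582.80867077 212.66046211 104.        ]] (array([591.67808759, 209.24288739, 101.77037868]), [np.float64(8.629318204121022), np.float64(4.0969195239605485), np.float64(5.272605373449772)])
```

View pics/w12s.png

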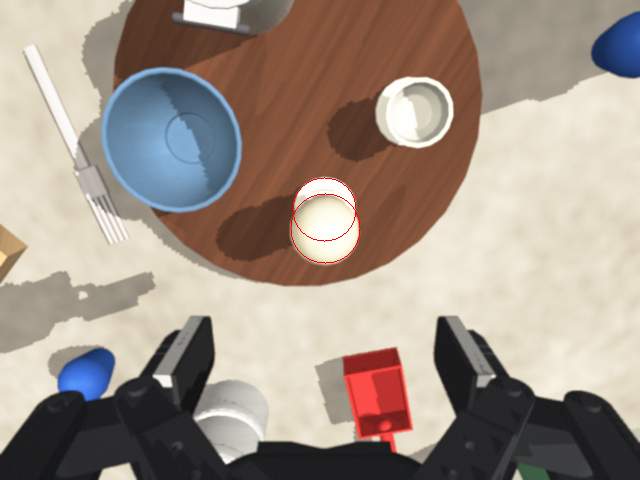

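Egg 2 refined to (596.4, 208.9, 104.2). The second circle is the cup foot. Check clearance to the tins before descending.

```bash
python3 - <<'E'
from h import *
a=pix2ray("scene",[(217,264)]);b=pix2ray("side",[(425,231)]); print("tin top",tri([(r[0],r[1][0]) for r in (a,b)]))
need((596.4,209,82),73)
E
```

```text
tin top (array([808.50125401,  25.29638556,  96.53241009]), [np.float64(0.4184774057212695), np.float64(0.4184774057213369)])
t 11.97 p [595.  207.6 229.9] gap 85.3 F [-0.4 -0.7 -0.2] jaw 73.0 tilt 0.26 j [ 0.24  0.29 -0.02  1.27 -0.    0.53]
shift [0.2958 0.0047 0.0013] rows 3.5468959598104624 turn [-0.      0.0003  0.0007]
```

Emit:
step_arm(xyz=[[0.06,0.001,0.002],[0.12,0.001,0.002],[0.18,0.001,0.002],[0.21,0.001,0.002],[0.21,0.001,0.002]], rotation=[[0,0,0],[0,0,0],[0,0,0],[0,0,0],[0,0,0]])

```text
time: 12.38
tcp_pos: [592.3, 204.7, 120.5]
tool_rot: [[-0.008, 0.295, 0.956], [-0.007, 0.956, -0.295], [-1.0, -0.009, -0.006]]
contact_force: [0.1, -1.1, -1.3]
finger_gap: 85.4
```

```bash
python3 -c "
from h import *
need((596.4,209,82),73)"
```

```text
t 12.38 p [592.3 204.7 120.5] gap 85.4 F [ 0.1 -1.1 -1.3] jaw 72.9 tilt 0.61 j [ 0.23  0.36 -0.15  1.07 -0.    0.53]
shift [0.0768 0.0114 0.0057] rows 0.9331329862640861 turn [-0.0004 -0.0009  0.0014]
```

Emit:
step_arm(xyz=[[0.01,0.011,0.006],[0.03,0.011,0.006],[0.05,0.011,0.006],[0.05,0.011,0.006],[0.05,0.011,0.006]], rotation=[[0,-0.001,0.001],[0,-0.001,0.001],[0,-0.001,0.001],[0,-0.001,0.001],[0,-0.001,0.001]])

```text
time: 12.8
tcp_pos: [596.3, 208.7, 95.1]
tool_rot: [[-0.001, 0.295, 0.956], [-0.003, 0.956, -0.295], [-1.0, -0.003, -0.0]]
contact_force: [-0.4, 0.7, -0.3]
finger_gap: 85.4
```

```bash
python3 -c "
from h import *
need((596.4,209,82),73)"
```

```text
t 12.8 p [596.3 208.7  95.1] gap 85.4 F [-0.4  0.7 -0.3] jaw 72.9 tilt 0.18 j [ 0.24  0.39 -0.18  1.01 -0.    0.53]
shift [0.0262 0.0008 0.    ] rows 0.31484040913788464 turn [-0.0004 -0.      0.0005]
```

Emit:
step_arm(xyz=[[0.012,0.001,0],[0.024,0.001,0],[0.027,0.001,0],[0.027,0.001,0],[0.027,0.001,0]], rotation=[[0,0,0],[0,0,0],[0,0,0],[0,0,0],[0,0,0]])

```text
time: 13.22
tcp_pos: [596.3, 209.2, 81.5]
tool_rot: [[-0.001, 0.295, 0.956], [-0.003, 0.956, -0.295], [-1.0, -0.003, -0.0]]
contact_force: [-0.5, 0.1, 0.5]
finger_gap: 85.5
```

```bash
python3 -c "
from h import *
need((596.4,209,82),73)
save(grab_frame('wrist'),'w13.png')"
```

```text
t 13.22 p [596.3 209.2  81.5] gap 85.5 F [-0.5  0.1  0.5] jaw 72.9 tilt 0.19 j [ 0.24  0.4  -0.19  0.99 -0.    0.54]
shift [-0.0011 -0.0003  0.0003] rows 0.013576493375136191 turn [-0.0004 -0.0001  0.0005]
```

View pics/w13.png

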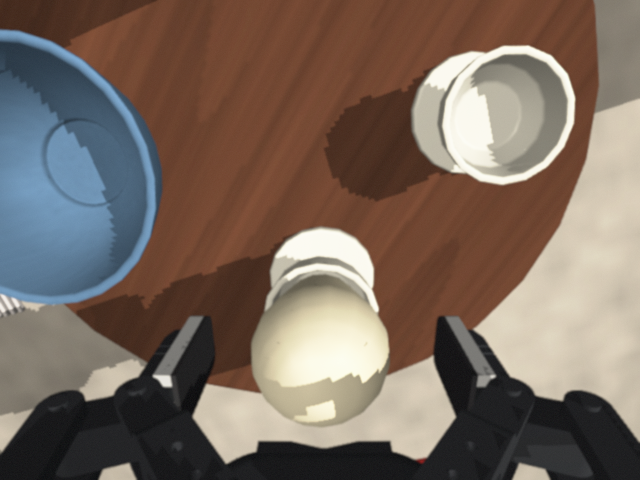

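Egg 2 centred at (320,350), with the bowl clear of the left finger. Close in two stages.

Emit:
step_arm(xyz=[[-0.001,0,0],[-0.001,0,0],[-0.001,0,0],[-0.001,0,0],[-0.001,0,0]], rotation=[[0,0,0],[0,0,0],[0,0,0],[0,0,0],[0,0,0]], fingers=0.3, newtons=25)

```text
time: 13.68
tcp_pos: [596.6, 209.2, 82.3]
tool_rot: [[-0.001, 0.295, 0.956], [-0.003, 0.956, -0.295], [-1.0, -0.003, 0.0]]
contact_force: [0.2, 0.0, -0.5]
finger_gap: 55.4
```

Emit:
step_arm(xyz=[[0,0,0],[0,0,0],[0,0,0],[0,0,0],[0,0,0]], rotation=[[0,0,0],[0,0,0],[0,0,0],[0,0,0],[0,0,0]], fingers=-0.2)

```text
time: 14.1
tcp_pos: [596.7, 209.2, 82.5]
tool_rot: [[-0.0, 0.295, 0.956], [-0.003, 0.956, -0.295], [-1.0, -0.003, 0.0]]
contact_force: [-0.0, -0.3, 0.7]
finger_gap: 48.8
```

Emit:
step_arm(xyz=[[-0.008,0,0],[-0.016,0,0],[-0.024,0,0],[-0.032,0,0],[-0.04,0,0]], rotation=[[0,0,0],[0,0,0],[0,0,0],[0,0,0],[0,0,0]])

```text
time: 14.52
tcp_pos: [596.8, 209.3, 103.0]
tool_rot: [[-0.0, 0.295, 0.956], [-0.003, 0.956, -0.295], [-1.0, -0.003, 0.001]]
contact_force: [-0.0, -0.2, -0.8]
finger_gap: 48.5
```

Emit:
step_arm(xyz=[[-0.02,0,0],[-0.05,0,0],[-0.08,0,0],[-0.11,0,0],[-0.14,0,0]], rotation=[[0,0,0],[0,0,0],[0,0,0],[0,0,0],[0,0,0]])

```text
time: 14.93
tcp_pos: [596.8, 209.5, 174.5]
tool_rot: [[0.0, 0.295, 0.956], [-0.003, 0.956, -0.295], [-1.0, -0.002, 0.001]]
contact_force: [-0.4, -0.4, -1.0]
finger_gap: 48.5
```

```bash
python3 -c "
from h import *
need((500,-230,230),73)
save(grab_frame('wrist'),'w14.png')"
```

```text
t 14.93 p [596.8 209.5 174.5] gap 48.5 F [-0.4 -0.4 -1. ] jaw 72.9 tilt 0.15 j [ 0.24  0.32 -0.09  1.16 -0.    0.54]
shift [-0.1087 -0.8974  0.0741] rows 10.875079768993247 turn [-0.0004  0.0002  0.0004]
```

View pics/w14.png

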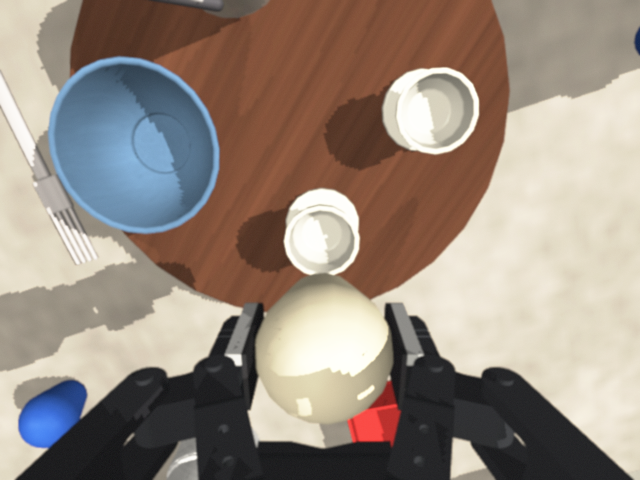

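Egg 2 is lifted and both cups stand empty in place, at (322,232) and (432,110). Carry it to the tray.

Emit:
step_arm(xyz=[[-0.03,-0.03,0.002],[-0.06,-0.09,0.007],[-0.08,-0.15,0.012],[-0.1,-0.215,0.018],[-0.11,-0.28,0.023]], rotation=[[0,0,0],[0,0,0],[0,0,0],[0,0,0],[0,0,0]])

```text
time: 15.4
tcp_pos: [568.8, 72.0, 235.2]
tool_rot: [[0.009, 0.294, 0.956], [-0.001, 0.956, -0.294], [-1.0, 0.001, 0.009]]
contact_force: [0.6, -1.4, -1.1]
finger_gap: 48.8
```

Emit:
step_arm(xyz=[[0,-0.065,0.005],[0,-0.13,0.01],[0,-0.195,0.016],[0,-0.26,0.021],[0,-0.325,0.027]], rotation=[[0,0,0],[0,0,0],[0,0,0],[0,0,0],[0,0,0]])

```text
time: 15.82
tcp_pos: [533.3, -88.7, 235.4]
tool_rot: [[0.01, 0.294, 0.956], [-0.001, 0.956, -0.294], [-1.0, 0.001, 0.01]]
contact_force: [0.3, 0.1, -0.8]
finger_gap: 48.4
```

```bash
python3 -c "
from h import *
need((500,-235,230),73)"
```

```text
t 15.82 p [533.3 -88.7 235.4] gap 48.4 F [ 0.3  0.1 -0.8] jaw 72.9 tilt 0.55 j [-0.29  0.12 -0.21  1.23  0.    0.01]
shift [ 0.0106 -0.2993  0.0221] rows 3.6007121227301715 turn [-0.0002  0.0015 -0.0002]
```

Emit:
step_arm(xyz=[[0,-0.065,0.005],[0,-0.13,0.01],[0,-0.195,0.016],[0,-0.25,0.02],[0,-0.285,0.022]], rotation=[[0,0.001,0],[0,0.001,0],[0,0.001,0],[0,0.001,0],[0,0.001,0]])

```text
time: 16.23
tcp_pos: [501.3, -230.8, 235.6]
tool_rot: [[0.004, 0.296, 0.955], [-0.001, 0.955, -0.296], [-1.0, 0.0, 0.004]]
contact_force: [-0.6, -0.2, -0.3]
finger_gap: 48.6
```

Emit:
step_arm(xyz=[[0,-0.01,0],[0,-0.018,0],[0,-0.018,0],[0,-0.018,0]], rotation=[[0,0,0],[0,0,0],[0,0,0],[0,0,0]])

```text
time: 16.57
tcp_pos: [498.8, -238.5, 235.6]
tool_rot: [[0.004, 0.295, 0.956], [-0.0, 0.956, -0.295], [-1.0, 0.001, 0.004]]
contact_force: [-0.0, 0.2, -1.1]
finger_gap: 48.7
```

```bash
python3 - <<'E'
from h import *
need((506.2,-263,75),73)
o=get_obs(); P=(o['tool_rot'],o['tcp_pos']); im=grab_frame('wrist'); save(im,'w15.png')
np.savez('w15.npz',R=P[0],p=P[1])
E
```

```text
t 16.57 p [ 498.8 -238.5  235.6] gap 48.7 F [-0.   0.2 -1.1] jaw 72.8 tilt 0.23 j [-0.56  0.14 -0.18  1.24  0.   -0.26]
shift [ 0.3213 -0.0428  0.0274] rows 3.900809129726143 turn [-0.0004  0.0006 -0.0002]
```

View pics/w15.png

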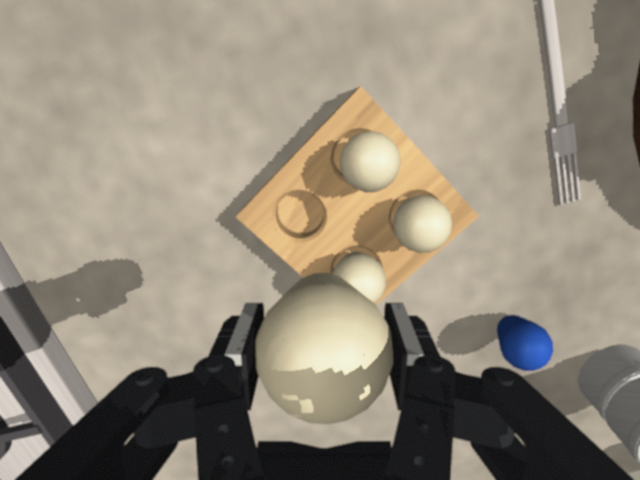

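The empty pocket is at (301,214), with the three seated eggs around it. I'll check that position, then descend.

```bash
python3 - <<'E'
from h import *
d=np.load('w15.npz'); print(plane("wrist",[(301,214)],30.,(d['R'],d['p'])))
E
```

```text
[[ 505.46779458 -261.56398579   30.        ]]
```

Emit:
step_arm(xyz=[[0.06,-0.02,0.014],[0.12,-0.043,0.027],[0.18,-0.043,0.027],[0.24,-0.043,0.027],[0.29,-0.043,0.027]], rotation=[[0,0,0],[0,0,0],[0,0,0],[0,0,0],[0,0,0]])

```text
time: 17.03
tcp_pos: [505.7, -261.2, 88.7]
tool_rot: [[0.003, 0.293, 0.956], [0.001, 0.956, -0.293], [-1.0, 0.002, 0.002]]
contact_force: [-0.9, 0.5, -0.9]
finger_gap: 48.9
```

```bash
python3 - <<'E'
from h import *
need((506,-262.7,60),73)
save(grab_frame('wrist'),'w16.png')
E
```

```text
t 17.03 p [ 505.7 -261.2   88.7] gap 48.9 F [-0.9  0.5 -0.9] jaw 73.0 tilt 0.17 j [-0.59  0.29 -0.33  0.95  0.   -0.29]
shift [ 0.0573 -0.0027  0.0013] rows 0.6881710666586361 turn [-0.0001  0.0004 -0.0003]
```

View pics/w16.png

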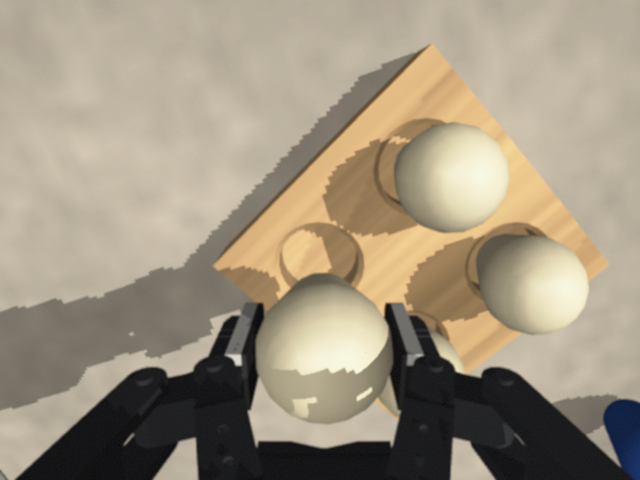

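Emit:
step_arm(xyz=[[0.02,-0.003,0.001],[0.04,-0.003,0.001],[0.057,-0.003,0.001],[0.057,-0.003,0.001],[0.057,-0.003,0.001]], rotation=[[0,0,0],[0,0,0],[0,0,0],[0,0,0],[0,0,0]])

```text
time: 17.5
tcp_pos: [502.9, -260.6, 55.7]
tool_rot: [[-0.004, 0.293, 0.956], [0.005, 0.956, -0.293], [-1.0, 0.004, -0.005]]
contact_force: [0.2, -0.2, -0.5]
finger_gap: 48.7
```

```bash
python3 - <<'E'
from h import *
need((506,-262.7,38),73)
save(cv2.resize(grab_frame('side')[290:430,280:440],(640,560)),'s17.png')
E
```

```text
t 17.5 p [ 502.9 -260.6   55.7] gap 48.7 F [ 0.2 -0.2 -0.5] jaw 73.0 tilt 0.36 j [-0.59  0.33 -0.36  0.89  0.   -0.3 ]
shift [ 0.0353 -0.0023  0.0074] rows 0.43341983796633726 turn [-0.0001 -0.0008 -0.0006]
```

View pics/s17.png

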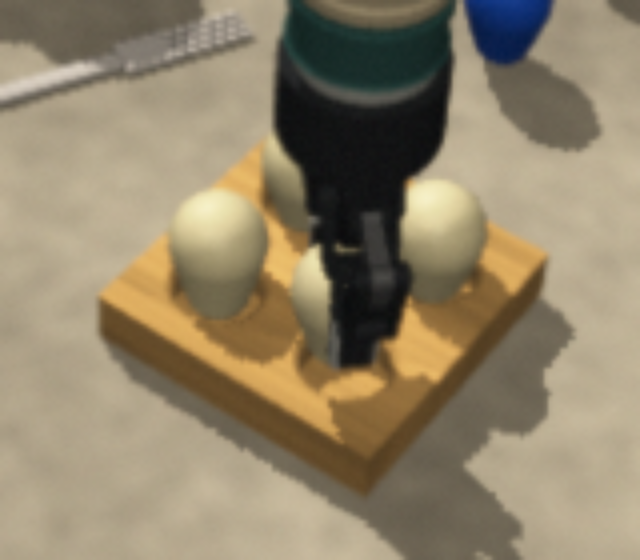

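Egg 2 is over pocket B. Correct sideways first, then lower.

Emit:
step_arm(xyz=[[0,-0.002,0.007],[0.006,-0.002,0.007],[0.014,-0.002,0.007],[0.022,-0.002,0.007],[0.028,-0.002,0.007]], rotation=[[0,-0.001,-0.001],[0,-0.001,-0.001],[0,-0.001,-0.001],[0,-0.001,-0.001],[0,-0.001,-0.001]])

```text
time: 17.97
tcp_pos: [506.0, -262.8, 41.7]
tool_rot: [[0.001, 0.293, 0.956], [-0.003, 0.956, -0.293], [-1.0, -0.003, 0.002]]
contact_force: [0.4, 0.4, -1.1]
finger_gap: 48.6
```

```bash
python3 - <<'E'
from h import *
need((506,-262.7,36),73)
E
```

```text
t 17.97 p [ 506.  -262.8   41.7] gap 48.6 F [ 0.4  0.4 -1.1] jaw 73.0 tilt 0.18 j [-0.59  0.35 -0.37  0.85 -0.   -0.29]
shift [ 0.0114  0.0001 -0.0001] rows 0.13640548722197338 turn [-0.0001  0.0003  0.0004]
```

Emit:
step_arm(xyz=[[0.004,0,0],[0.008,0,0],[0.011,0,0],[0.011,0,0],[0.011,0,0]], rotation=[[0,0,0],[0,0,0],[0,0,0],[0,0,0],[0,0,0]])

```text
time: 18.38
tcp_pos: [506.0, -262.7, 36.1]
tool_rot: [[0.001, 0.293, 0.956], [-0.003, 0.956, -0.293], [-1.0, -0.002, 0.002]]
contact_force: [0.0, 0.3, -1.3]
finger_gap: 48.7
```

Emit:
step_arm(xyz=[[0.002,0,0],[0.003,0,0],[0.003,0,0]], rotation=[[0,0,0],[0,0,0],[0,0,0]])

```text
time: 18.63
tcp_pos: [506.0, -262.8, 34.6]
tool_rot: [[0.001, 0.293, 0.956], [-0.003, 0.956, -0.293], [-1.0, -0.002, 0.002]]
contact_force: [-0.5, 0.3, -1.6]
finger_gap: 48.8
```

Emit:
step_arm(xyz=[[0.002,0,0],[0.002,0,0],[0.002,0,0]], rotation=[[0,0,0],[0,0,0],[0,0,0]])

```text
time: 18.88
tcp_pos: [506.1, -262.8, 33.6]
tool_rot: [[0.001, 0.293, 0.956], [-0.003, 0.956, -0.293], [-1.0, -0.003, 0.002]]
contact_force: [0.4, -0.2, -1.0]
finger_gap: 48.6
```

Emit:
step_arm(xyz=[[0.001,0,0],[0.002,0,0],[0.002,0,0]], rotation=[[0,0,0],[0,0,0],[0,0,0]])

```text
time: 19.13
tcp_pos: [506.7, -263.1, 33.4]
tool_rot: [[0.002, 0.293, 0.956], [-0.003, 0.956, -0.293], [-1.0, -0.003, 0.003]]
contact_force: [-0.5, 1.8, 4.1]
finger_gap: 48.7
```

Contact at z = 33.4 with about 5 N. Release gently.

Emit:
step_arm(xyz=[[0,0,0],[0,0,0],[0,0,0],[0,0,0],[0,0,0]], rotation=[[0,0,0],[0,0,0],[0,0,0],[0,0,0],[0,0,0]], fingers=0.2)

```text
time: 19.55
tcp_pos: [506.5, -262.9, 33.1]
tool_rot: [[0.002, 0.293, 0.956], [-0.003, 0.956, -0.293], [-1.0, -0.002, 0.003]]
contact_force: [0.1, -0.0, -0.9]
finger_gap: 51.6
```

Emit:
step_arm(xyz=[[0,0,0],[0,0,0],[0,0,0],[0,0,0]], rotation=[[0,0,0],[0,0,0],[0,0,0],[0,0,0]], fingers=0.6)

```text
time: 19.88
tcp_pos: [506.5, -263.0, 33.1]
tool_rot: [[0.002, 0.293, 0.956], [-0.003, 0.956, -0.293], [-1.0, -0.002, 0.003]]
contact_force: [0.4, 0.4, -0.4]
finger_gap: 68.3
```

```bash
python3 - <<'E'
from h import *
need((506,-262.7,120),73)
save(grab_frame('wrist'),'w18.png')
E
```

```text
t 19.88 p [ 506.5 -263.    33.1] gap 68.3 F [ 0.4  0.4 -0.4] jaw 73.0 tilt 0.21 j [-0.59  0.36 -0.38  0.84 -0.   -0.29]
shift [-0.1738 -0.0002 -0.0006] rows 2.0842445580230886 turn [-0.0001  0.0004  0.0004]
```

View pics/w18.png

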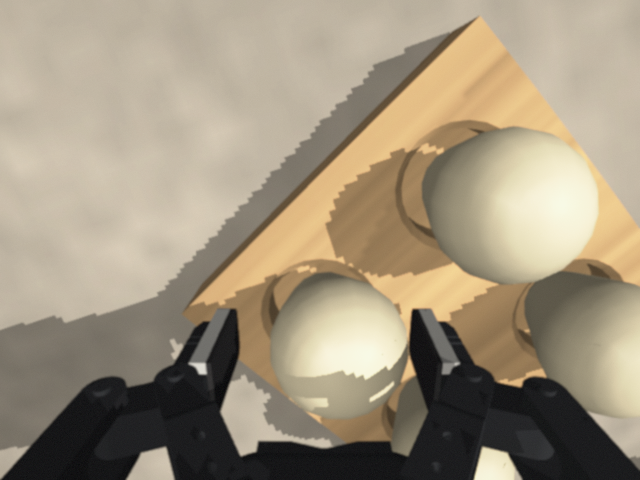

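Same slight lean to the right, egg at (340,347). Recentre and rise.

Emit:
step_arm(xyz=[[0,0.006,0],[0,0.008,0],[0,0.008,0],[0,0.008,0]], rotation=[[0,0,0],[0,0,0],[0,0,0],[0,0,0]], fingers=0.8)

```text
time: 20.27
tcp_pos: [507.7, -258.9, 33.1]
tool_rot: [[0.002, 0.293, 0.956], [-0.003, 0.956, -0.293], [-1.0, -0.002, 0.003]]
contact_force: [0.6, -0.7, -0.1]
finger_gap: 77.1
```

Emit:
step_arm(xyz=[[-0.02,0,0],[-0.05,0,0],[-0.1,0,0],[-0.16,0,0],[-0.22,0,0]], rotation=[[0,0,0],[0,0,0],[0,0,0],[0,0,0],[0,0,0]])

```text
time: 20.68
tcp_pos: [506.9, -258.2, 144.4]
tool_rot: [[0.001, 0.293, 0.956], [-0.003, 0.956, -0.293], [-1.0, -0.002, 0.002]]
contact_force: [1.7, -0.9, -0.2]
finger_gap: 76.7
```

Emit:
step_arm(xyz=[[-0.08,0,-0.03],[-0.16,0,-0.08],[-0.22,0,-0.12],[-0.22,0,-0.12],[-0.22,0,-0.12]], rotation=[[0,0,0],[0,0,0],[0,0,0],[0,0,0],[0,0,0]])

```text
time: 21.1
tcp_pos: [450.3, -241.3, 258.4]
tool_rot: [[0.007, 0.293, 0.956], [-0.007, 0.956, -0.293], [-1.0, -0.005, 0.009]]
contact_force: [0.2, 0.2, -1.3]
finger_gap: 77.3
```

```bash
python3 - <<'E'
from h import *
need((506,-262.7,120),73)
o=get_obs(); im=grab_frame('wrist'); save(im,'w19.png'); np.savez('w19.npz',R=o['tool_rot'],p=o['tcp_pos'])
a=grab_frame('side'); b=grab_frame('scene'); save(a,'side19.png'); save(b,'scene19.png')
save(np.hstack([cv2.resize(a[290:430,280:440],(400,350)),cv2.resize(b[150:290,200:440],(400,350))]),'c19.png')
E
```

```text
t 21.1 p [ 450.3 -241.3  258.4] gap 77.3 F [ 0.2  0.2 -1.3] jaw 73.0 tilt 0.57 j [-0.62  0.05 -0.24  1.27 -0.   -0.32]
shift [ 0.2778 -0.007   0.1166] rows 3.6141386697167697 turn [-0.0001  0.0014  0.0007]
```

View pics/c19.png

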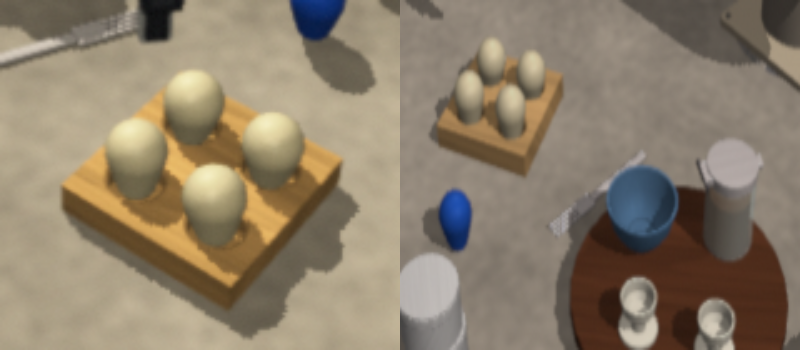

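View pics/w19.png

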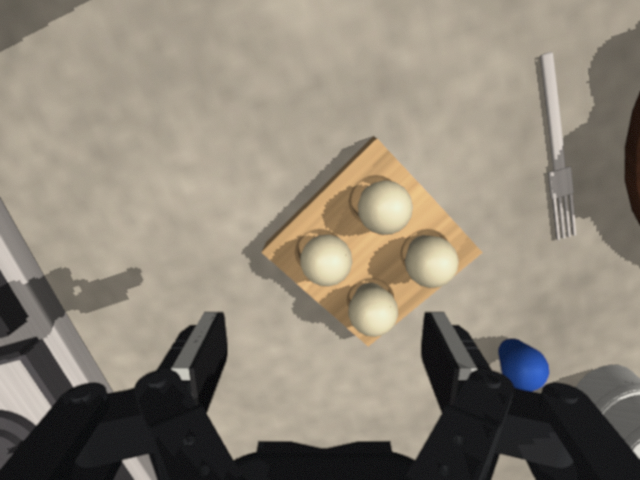

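All four eggs stand in the tray: wrist (386,207), (325,260), (432,261) and (373,309). Last numeric check of the two placed eggs.

```bash
python3 - <<'E'
from h import *
d=np.load('w19.npz');P=(d['R'],d['p'])
im=cv2.imread('pics/w19.png'); g=cv2.GaussianBlur(im[...,0],(3,3),0)
for n,c,s,pk in [("A",(386,207),(280+136*.4,290+147*.4),(470.2,-196)),("B",(325,260),(280+215*.4,290+194*.4),(506.2,-263))]:
    x,y=c; cr=cv2.resize(g[y-40:y+40,x-40:x+40],None,fx=4,fy=4,interpolation=cv2.INTER_CUBIC)
    ci=cv2.HoughCircles(cr,cv2.HOUGH_GRADIENT_ALT,1,20,param1=100,param2=0.4,minRadius=85,maxRadius=125)
    e=c if ci is None else (ci[0][0][:2]+.5)/4-.5+np.array([x-40,y-40])
    a=pix2ray("wrist",[e],P); b=pix2ray("side",[s])
    t=tri([(a[0],a[1][0]),(b[0],b[1][0])]); q=plane("wrist",[e],55.,P)[0]
    print(n,e,ci is not None,"z55",q.round(1),"tri",t[0].round(1),np.round(t[1],1),"off at widest",np.hypot(*(q[:2]-pk)).round(1))
E
```

```text
A (386, 207) False z55 [ 473.4 -189.4   55. ] tri [ 473.4 -189.5   55.7] [0.1 0.1] off at widest 7.4
B (325, 260) False z55 [ 507.1 -257.7   55. ] tri [ 507.  -257.6   56.5] [0.5 0.5] off at widest 5.4
```

```bash
python3 - <<'E'
from plant import *
print(close_job())
E
```

```text
the job is handed in; nothing more can be done
None
```

Both duck eggs are out of their cups and standing pointed end down in the two formerly empty pockets. The job is handed in at about 21 s of the 66 s allowed; no verdict was reported.

I held each egg at 25 N and lowered it in 1 mm steps. Each touched the pocket floor with about 4–5 N, and I released it there.

- **Placed eggs:** Before handing in, the wrist and side views put the widest points 7.4 mm (first egg) and 5.4 mm (second) from the pocket centres, about 56 mm above the slab. That is within the limits. Both eggs lean slightly, about 0.1 rad.
- **Everything else:** In the last pictures the other two tray eggs, cups, bowl, jar and fork look undisturbed. I did not measure their positions.
- **Checks that fell short:** In the last check the automatic circle fit found no circle, so those positions rest on centres I read by eye from the picture. The pocket centres differed by 2–3 mm between views.

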